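# Load a fallen glass beaker into the ultrasonic cleaner

## Task

The thin amber glass beaker has been knocked over on the blue mat and has to be cleaned: lift the white hood off the ultrasonic cleaner and lay it flat on the mat, stand the beaker upright, mouth up, on the floor of the steel tank, put the hood back on so that it sits fully down, then press the green start button all the way. The glass cracks if the two fingers together press on it with more than 80 N (40 N a side) or if it strikes or is pressed against anything with more than 40 N, so grip it lightly and set it down softly, never letting it drop more than about a centimetre. Leave the small pot, the regulator and the yellow multitool where they are.

Things in the scene. Friction and masses are not known exactly. Their poses are not given: they have to be found in the camera images.
- beaker: Thin straight-sided amber glass beaker, open at the mouth, with a white paper band: outside diameter 56 mm, 85 mm tall, wall 3 mm, 90 to 170 g. It starts lying on its side on the mat, its mouth pointing roughly away from the robot. Origin: centre of its base's underside; its z axis runs along its axis from base to mouth (level at the start, pointing up when it stands).
- hood: White plastic hood (upside-down shallow pan) over the cleaner's tank: 158 mm (x) by 198 mm (y), 50 mm high, walls 4 mm, 280 g. Black ridge handle in the middle of its top, 18 mm wide (x), 90 mm long (y), from 50 to 85 mm above the origin. Origin: centre of the open underside; z up. Starts on the deck; fits either way round, with 6 mm play each side around the tank's rim.
- cleaner: Grey ultrasonic cleaner fixed to the bench, 240 by 240 mm, deck (flat top) 107 mm above its origin. Origin: centre of its underside; x points away from its front panel (the front faces the robot), y to its left seen from the robot, z up.
- tank (a point): Centre of the floor of the steel tank in the cleaner, 30 mm behind the cleaner's middle; axes as the cleaner. The tank is 130 mm (x) by 170 mm (y) inside; its floor is 52 mm below the deck and its 4 mm rim stands 8 mm above the deck (60 mm above the floor).
- deck (a point): Point on the level of the cleaner's deck above the tank's centre: where the hood's origin is when it sits fully down. Axes as the cleaner, so the seated hood's y runs along this y.
- start_top (a point): Centre of the top face of the green round start button (32 mm across) on the deck in front of the hood, pressed straight down.
- start (a joint): Travel of the start button in m: 0 up, 0.006 fully down (about 5 N); it springs back.
- pot: Bystander: small clear pot with a white cap, 42 mm across, 75 mm tall, standing. Origin: centre of its underside.
- regulator: Bystander: black diving regulator, 72 mm round and 46 mm high with a mouthpiece on its -x side. Origin: centre of its underside.
- multitool: Bystander: yellow multitool lying flat, 30 by 105 by 24 mm, long along its y. Origin: centre of its underside.
- mat: Blue service mat fixed on the bench, 500 mm (x) by 1040 mm (y), 3 mm thick. Origin: centre of its underside; its top is 3 mm above the bench (world z 0.003).
Things that resemble listed ones, but are neither listed nor needed, are in the scene too. There is more than one size of the beaker; the one meant has the size given above.

How it is judged:
By the outcome, as a careful person would: the job done as asked, in the order asked, and still so for the second after the job is handed in, with the robot touching nothing.
It also fails if it takes over 72 s, if anything falls off the work surface, if the arm or the gripper's body presses on something with over 40 N, if the wrist force passes 120 N, or if a joint passes its speed limit or range.

## Robot

A 6-joint arm with a two-finger parallel gripper is mounted at the origin on the work surface. World frame = base frame: x ahead of the robot, y to its left, z up, the work surface at z = 0. Lengths are in m, angles in rad, forces in N, time in s.
With the tool pointing down it reaches from about 0.35 to 0.775 m from the base axis. Payload 5.5 kg.
Tool frame: the origin (TCP) lies between the finger pads; the fingertips stand 19 mm ahead of it and the grasp point (between the pads) is the TCP; z points along the fingers, y is the line along which they close (so a half turn about z gives the same grasp; the last joint's range is limited). The gripper opens to 85 mm and grips with 20 to 120 N. Pads are 22 mm wide; open, the fingers measure 114 mm over their backs; the gripper's body (76 mm by 85 mm) begins 54 mm behind the grasp point. The pads swing forward as they close: fully open they stand 13 mm farther back than shut.
Start: joints at [-1.386, 0.313, 0.046, 1.304, 0, 1.431], TCP at [0.183, -0.545, 0.25] pointing down, gripper open.
Joint ranges: [-2.76, 2.76], [-0.86, 1.69], [-1.03, 1.26], [-2.2, 2.34], [-1.47, 1.5], [-3.14, 3.14]. Speed limits (rad/s): [2.57, 2.57, 3.14, 3.14, 3.14, 3.14].

## Interface

Orientations are given as a unit quaternion [w, x, y, z].
In Python, from workcell import env gives the robot as it stands.
- The arm moves only by the shell command python3 -m pendant 'ROWS' [FORCE]. ROWS is JSON, a list of rows, each an object with "travel": the shift along the tool's x, y, z scaled (see below), a list of three; "rot": the turn, a rotation vector about the tool's x, y, z scaled (see below), a list of three; "fingers": the opening, from -1 (shut) to 1 (fully open). In form: [{"travel": [dx, dy, dz], "rot": [wx, wy, wz], "fingers": fingers}, ...]. A call has 1 to 10 rows; each row is the pose to reach, as a shift and turn from the pose commanded when the call began, along the tool's axes at that moment; what a row does not reach only later rows make up. The controller multiplies each number of a shift by 0.12 m and each number of a turn by 60 degrees. A row lasts 1/10 s, in which the tool goes at most 50 mm and 8.59 degrees, less where a joint would pass 70% of its speed; a pose out of reach is approached as far as the arm can. A call with a number of a shift or a turn outside -1 to 1 is refused whole. A call with a gripper value outside its range is refused whole. The fingers move at their own pace and stop on an object; FORCE is the grip in N (left out, the last holds). Time passes only in rows, so rows that repeat a pose let the fingers close. It gives the time, the measured TCP pose, the force, the opening and the grip force at its end, in the units of the state.
- env.get_state(): the state, without advancing time (a new reading comes with each control period).
- env.read_camera(name): name is "side" or "top" or "wrist"; returns (picture, depth): 400x640x3 uint8, blue, green, red; 400x640 float32, m along the optical axis (not along the pixel's ray), 0 where there is no reading.
- env.camera_model(name): a dict with "fovy" (degrees; the focal length in pixels is half the picture's height over the tangent of half this angle, whatever the lens; pixels are square), "cx", "cy" (the principal point, pixels), "rvec" (rotation vector, rad) and "tvec" (3), from world to camera coordinates, as OpenCV has them; the wrist camera has in their place "T_tool_cam" (4x4, takes a point from camera to tool coordinates, whose origin is the TCP and whose axes are the flange's). Camera axes: x right, y down, z forward; pixel columns grow to the right and rows downward; lengths in m; the calibration is good to about 2 mm. A picture is of the moment at which its call begins: read the wrist's pose just before it. camera_model takes no time and is no camera call.
- env.hand_in(): hands the job in; it is judged then, once.
Trained networks look in the newest picture that a camera, given by its name, has taken for a name from the list of things; names that differ only in an ending like _2 or _b are one class to them, and where a whole thing is asked for, a point or a joint stands for the part that bears it (a point fixed in the world has none). Each returns a list of dicts, best first, with "conf" (0 to 1); they miss things now and then, are a little off and sometimes report something else, mostly with a low value. They report only what shows in the picture. A call takes as long as a camera call. They do not tell look-alikes from the thing itself.
- env.outline_of(camera, target): "mask" (400x640 bool, what is visible of it) and "xy" ([column, row] in pixels, amid what is visible of it).
The state is a dict: "clock": time; "joint_pos": joint angles; "qvel": joint speeds; "tau": joint torques, N m; "tcp_pos": TCP position; "orientation": TCP orientation; "wrist_force": force on the tool from outside, world axes, zero at the start; "ft_torque": the same for the moment, N m; "finger_gap": finger opening in m; "grip_force": force on a finger pad.
Only numpy, scipy, OpenCV 4.12 (cv2) and the standard library are available. Lean on these libraries where they do the work, as an engineer would, in place of code of your own. Each camera call takes 0.05 s, during which the arm holds its last target. There are 200 camera calls.

## Working session

There is one attempt and no reset: what is moved stays moved. The work goes in short steps, Python scripts to look and compute and a shell command to move; the robot and the scene stay as the last step left them, time stands still between calls to the robot, and variables do not carry over. Pictures are saved under pics/ and viewed, at most 10 in all, crops included, and the job is handed in when it is done.

```bash
ls; mkdir -p pics; cat > h.py <<'E'
import numpy as np, cv2
from scipy.spatial.transform import Rotation as R
from workcell import env
def K(name):
    m=env.camera_model(name); f=200/np.tan(np.radians(m["fovy"])/2); return m,f
def cloud(name,depth):
    "HxWx3 world points (fixed or wrist cam)"
    m,f=K(name); v,u=np.mgrid[0:400,0:640]
    p=np.stack([(u-m["cx"])/f*depth,(v-m["cy"])/f*depth,depth],-1)
    if name=="wrist":
        s=env.get_state(); T=np.array(m["T_tool_cam"]); q=s["orientation"]
        Rt=R.from_quat([q[1],q[2],q[3],q[0]]).as_matrix()
        p=p@T[:3,:3].T+T[:3,3]; return p@Rt.T+np.array(s["tcp_pos"])
    Rm=cv2.Rodrigues(np.array(m["rvec"],float))[0]
    return (p-np.array(m["tvec"]).ravel())@Rm
E
python3 - <<'E'
from h import *
s=env.get_state(); print(s)
for c in ("top","side"):
    im,d=env.read_camera(c); cv2.imwrite(f"pics/{c}0.png",im); np.save(f"{c}0.npy",d); P=cloud(c,d)
    print(c,env.camera_model(c))
    for t in ("beaker","hood","cleaner","start","pot","regulator","multitool"):
        for o in env.outline_of(c,t)[:4]:
            m=o["mask"]&(d>0); q=P[m]
            print(t,round(o["conf"],2),np.round(o["xy"]),m.sum(),np.round(np.median(q,0),3),np.round(np.percentile(q,[3,97],axis=0),3).tolist() if len(q) else "")
E
```

```text
pics
{'clock': 0.0, 'joint_pos': array([-1.38561909e+00,  3.14008790e-01,  4.49576976e-02,  1.30361249e+00,
        1.45348293e-05,  1.43123641e+00]), 'qvel': array([ 0.00091744,  0.0002771 ,  0.0009686 ,  0.00165031, -0.00015758,
       -0.00095518]), 'tau': array([ 1.02518512e-03, -4.80630970e+01,  2.98530757e+01,  1.96845731e-02,
        6.18316449e-05, -2.42808952e-06]), 'tcp_pos': array([ 0.18338461, -0.54445421,  0.24939538]), 'orientation': array([-9.33550993e-04,  9.86846727e-01,  1.61656008e-01, -1.40274385e-05]), 'wrist_force': array([ 0.03878983, -0.62027684,  0.55717723]), 'ft_torque': array([ 0.00513177, -0.02095861, -0.01745887]), 'grip_force': 0.0, 'finger_gap': 0.08562266771007213}
top {'fovy': 55.096975137043664, 'cx': 318.47685814298677, 'cy': 196.19166747538873, 'rvec': array([ 2.20980274, -2.14865282,  0.10670693]), 'tvec': array([-0.02145441,  0.59146457,  0.90590597])}
beaker 0.79 [260. 144.] 358 [0.709 0.143 0.039] [[0.689, 0.117, 0.026], [0.732, 0.169, 0.044]]
beaker 0.76 [294. 216.] 378 [0.541 0.053 0.039] [[0.52, 0.026, 0.028], [0.564, 0.081, 0.044]]
beaker 
[... 1325 characters left out ...]
.599, 0.245, 0.058]]
beaker 0.19 [383. 270.] 1654 [0.382 0.045 0.035] [[0.323, -0.003, 0.002], [0.42, 0.09, 0.049]]
hood 0.72 [346. 120.] 4211 [ 0.598 -0.23   0.158] [[0.529, -0.362, 0.112], [0.681, -0.173, 0.192]]
cleaner 0.74 [369. 160.] 5581 [ 0.517 -0.157  0.087] [[0.456, -0.371, 0.008], [0.681, -0.151, 0.12]]
start 0.66 [388. 148.] 127 [ 0.488 -0.21   0.129] [[0.475, -0.229, 0.12], [0.502, -0.201, 0.132]]
pot 0.72 [245. 189.] 496 [0.748 0.006 0.05 ] [[0.737, -0.017, 0.009], [0.771, 0.016, 0.078]]
regulator 0.62 [381. 272.] 1516 [0.381 0.045 0.039] [[0.325, -0.0, 0.011], [0.416, 0.089, 0.049]]
multitool 0.57 [344. 366.] 1184 [0.365 0.252 0.026] [[0.347, 0.2, 0.01], [0.383, 0.297, 0.028]]
```

View pics/top0.png

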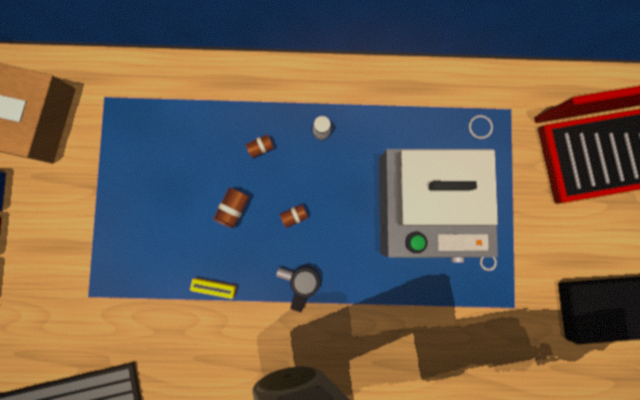

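View pics/side0.png

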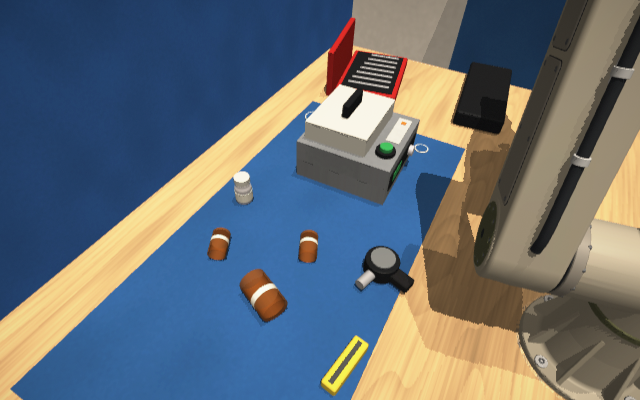

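```bash
python3 - <<'E'
from h import *
d=np.load("top0.npy");P=cloud("top",d)
def rect(mask,n):
    pts=P[mask&(d>0)]; r=cv2.minAreaRect(pts[:,:2].astype(np.float32)); print(n,len(pts),np.round(r[0],4),np.round(r[1],4),round(r[2],2),np.round(np.median(pts[:,2]),4)); print(np.round(cv2.boxPoints(r),3).tolist())
z=P[...,2]
reg=lambda x0,x1,y0,y1:(P[...,0]>x0)&(P[...,0]<x1)&(P[...,1]>y0)&(P[...,1]<y1)
rect(reg(.45,.75,-.45,-.1)&(z>.185),"handle")
rect(reg(.45,.75,-.45,-.1)&(z>.152)&(z<.166),"hoodtop")
rect(reg(.40,.75,-.5,-.1)&(z>.10)&(z<.116),"deck")
b=reg(.49,.63,.15,.26)&(z>.02)
rect(b,"beaker")
# ridge: highest points by slices in x
for c in ("top","side"):
    d=np.load(c+"0.npy");P=cloud(c,d);z=P[...,2];b=reg(.49,.63,.15,.26)&(z>.015)&(d>0);q=P[b]
    print(c)
    for x in np.arange(.505,.61,.01):
        s=q[abs(q[:,0]-x)<.005]
        if len(s)>5: print(round(x,3),len(s),np.round([s[:,2].max(),s[:,1].min(),s[:,1].max(),np.median(s[s[:,2]>s[:,2].max()-.004][:,1])],4))
E
```

```text
handle 400 [ 0.6072 -0.2755] [0.0166 0.0892] 1.62 0.1943
[[0.5979999899864197, -0.23100000619888306], [0.6000000238418579, -0.3199999928474426], [0.6169999837875366, -0.3199999928474426], [0.6140000224113464, -0.23100000619888306]]
hoodtop 6601 [ 0.6079 -0.2767] [0.1569 0.1993] 1.68 0.1598
[[0.5270000100135803, -0.17900000512599945], [0.5320000052452087, -0.3790000081062317], [0.6890000104904175, -0.37400001287460327], [0.6830000281333923, -0.17499999701976776]]
deck 4082 [ 0.5776 -0.2766] [0.2389 0.2416] 1.53 0.11
[[0.45500001311302185, -0.1589999943971634], [0.460999995470047, -0.4009999930858612], [0.699999988079071, -0.39399999380111694], [0.6940000057220459, -0.15299999713897705]]
beaker 848 [0.5573 0.2042] [0.0546 0.0848] 65.81 0.0543
[[0.5070000290870667, 0.19699999690055847], [0.5849999785423279, 0.16200000047683716], [0.6069999933242798, 0.21199999749660492], [0.5299999713897705, 0.24699999392032623]]
top
0.515 45 [0.0604 0.1925 0.2226 0.2168]
0.525 97 [0.0623 0.1888 0.2431 0.2183]
0.535 108 [0.063  0.1828 0.2432 0.2139]
0.545 107 [0.061  0.179  0.2391 0.21  ]
0.555 113 [0.0612 0.1748 0.2347 0.2084]
0.565 114 [0.0593 0.1692 0.2317 0.2008]
0.575 106 [0.0605 0.1647 0.2237 0.1955]
0.585 96 [0.061  0.1626 0.2199 0.1913]
0.595 50 [0.0623 0.1775 0.2163 0.1899]
0.605 10 [0.0553 0.1974 0.212  0.2007]
side
0.515 143 [0.0577 0.2    0.2246 0.2173]
0.525 222 [0.059  0.1954 0.2469 0.2228]
0.535 178 [0.0583 0.1902 0.2503 0.22  ]
0.545 159 [0.0592 0.1863 0.2463 0.214 ]
0.555 155 [0.0598 0.1798 0.2418 0.2117]
0.565 155 [0.059  0.1754 0.2379 0.2058]
0.575 146 [0.0578 0.1729 0.2327 0.2004]
0.585 139 [0.0592 0.1682 0.2275 0.1968]
0.595 105 [0.0584 0.175  0.2242 0.1949]
0.605 38 [0.0542 0.1996 0.2192 0.2035]
```

The top view shows the target as the larger beaker at (230,208). The two small ones at (260,145) and (294,216) are look-alikes. The hood handle is at (452,186), the button at (417,242), and the mat is free at the left around (160,200). The side view agrees.

```bash
cat >> h.py <<'E'
def Rd(az,tilt=0):
    "tool down with its x at azimuth az (deg), then turned by tilt (deg) about tool y"
    a=np.radians(az); c,s=np.cos(a),np.sin(a)
    return np.array([[c,s,0],[s,-c,0],[0,0,-1.]])@R.from_euler("y",tilt,degrees=True).as_matrix()
def cur():
    s=env.get_state(); q=s["orientation"]; return np.array(s["tcp_pos"]),R.from_quat([q[1],q[2],q[3],q[0]]).as_matrix()
def plan(targets,p=None,Rm=None):
    "print travel/rot of the calls for a list of (pos, R)"
    if p is None: p,Rm=cur()
    for tp,tR in targets:
        tp=np.array(tp,float); n=1
        while True:
            w=R.from_matrix(Rm.T@tR).as_rotvec(); ok=True; out=[]; pp,RR=p,Rm
            for i in range(n):
                t=RR.T@(tp-p)/n/.12; r=np.degrees(w)/n/60
                if max(abs(t).max(),abs(r).max())>1: ok=False;break
                out.append((np.round(t,3).tolist(),np.round(r,3).tolist(),round(np.linalg.norm(t)*.12/.05,1),round(np.linalg.norm(r)*60/8.59,1)))
                RR=RR@R.from_rotvec(w/n).as_matrix()
            if ok: break
            n+=1
        print("->",tp); [print("  travel",a,"rot",b,"rows",max(c,d)) for a,b,c,d in out]
        p,Rm=tp,tR
E
python3 -c "
from h import *
A=Rd(91.6)
plan([((.607,-.276,.26),A),((.607,-.276,.181),A)])"
```

```text
-> [ 0.607 -0.276  0.26 ]
  travel [0.812, -0.2, -0.016] rot [0.0, 0.0, -0.243] rows 2.0
  travel [0.836, 0.011, -0.016] rot [0.0, 0.0, -0.243] rows 2.0
  travel [0.806, 0.222, -0.016] rot [0.0, 0.0, -0.243] rows 2.0
  travel [0.724, 0.418, -0.016] rot [0.0, 0.0, -0.243] rows 2.0
  travel [0.596, 0.587, -0.016] rot [0.0, 0.0, -0.243] rows 2.0
-> [ 0.607 -0.276  0.181]
  travel [0.0, 0.0, 0.658] rot [0.0, 0.0, 0.0] rows 1.6
```

```bash
python3 -m pendant '[{"travel":[0.812,-0.2,-0.016],"rot":[0,0,-0.243],"fingers":1},{"travel":[0.812,-0.2,-0.016],"rot":[0,0,-0.243],"fingers":1},{"travel":[0.812,-0.2,-0.016],"rot":[0,0,-0.243],"fingers":1},{"travel":[0.812,-0.2,-0.016],"rot":[0,0,-0.243],"fingers":1}]' 25
python3 -m pendant '[{"travel":[0.836,0.011,-0.016],"rot":[0,0,-0.243],"fingers":1},{"travel":[0.836,0.011,-0.016],"rot":[0,0,-0.243],"fingers":1},{"travel":[0.836,0.011,-0.016],"rot":[0,0,-0.243],"fingers":1},{"travel":[0.836,0.011,-0.016],"rot":[0,0,-0.243],"fingers":1}]' | tail -1
python3 -m pendant '[{"travel":[0.806,0.222,-0.016],"rot":[0,0,-0.243],"fingers":0.3},{"travel":[0.806,0.222,-0.016],"rot":[0,0,-0.243],"fingers":0.3},{"travel":[0.806,0.222,-0.016],"rot":[0,0,-0.243],"fingers":0.3},{"travel":[0.806,0.222,-0.016],"rot":[0,0,-0.243],"fingers":0.3}]' | tail -1
python3 -m pendant '[{"travel":[0.724,0.418,-0.016],"rot":[0,0,-0.243],"fingers":0.3},{"travel":[0.724,0.418,-0.016],"rot":[0,0,-0.243],"fingers":0.3},{"travel":[0.724,0.418,-0.016],"rot":[0,0,-0.243],"fingers":0.3},{"travel":[0.724,0.418,-0.016],"rot":[0,0,-0.243],"fingers":0.3}]' | tail -1
python3 -m pendant '[{"travel":[0.596,0.587,-0.016],"rot":[0,0,-0.243],"fingers":0.3},{"travel":[0.596,0.587,-0.016],"rot":[0,0,-0.243],"fingers":0.3},{"travel":[0.596,0.587,-0.016],"rot":[0,0,-0.243],"fingers":0.3},{"travel":[0.596,0.587,-0.016],"rot":[0,0,-0.243],"fingers":0.3}]' 
python3 -c "
from h import *
A=Rd(91.6)
plan([((.607,-.276,.181),A)]); s=env.get_state(); print(s['joint_pos'],s['wrist_force'],cur()[1])
im,d=env.read_camera('wrist'); cv2.imwrite('pics/w1.png',im); P=cloud('wrist',d); m=(P[...,2]>.183)&(P[...,2]<.2)&(d>0)
print(cv2.minAreaRect(P[m][:,:2].astype(np.float32)), np.percentile(P[m][:,2],[5,50,95]))"
```

```text
clock: 1.2
tcp_pos: [0.2692, -0.4905, 0.2525]
orientation: [0.0, 0.958, 0.287, -0.0]
wrist_force: [-0.7, -0.1, 0.5]
finger_gap: 0.0858
grip_force: 0.0
grip_force: 0.0
grip_force: 0.0
grip_force: 0.0
clock: 2.8
tcp_pos: [0.6062, -0.2776, 0.2593]
orientation: [-0.0, 0.699, 0.715, -0.001]
wrist_force: [0.5, 0.1, 0.1]
finger_gap: 0.0556
grip_force: 0.0
-> [ 0.607 -0.276  0.181]
  travel [0.013, 0.008, 0.653] rot [-0.001, 0.0, -0.004] rows 1.6
[-5.49354765e-01  5.01291728e-01  3.49724760e-01  1.42025656e+00
 -9.50771370e-04  9.97838175e-01] [0.51369978 0.10221667 0.08499277] [[-2.36018495e-02  9.99720495e-01 -1.37249527e-03]
 [ 9.99721408e-01  2.36014942e-02 -2.74535290e-04]
 [-2.42065617e-04 -1.37859244e-03 -9.99999020e-01]]
((0.6098783016204834, -0.2760578691959381), (0.01801762916147709, 0.08904014527797699), 1.3783680200576782) [0.19199193 0.1947558  0.19590306]
```

```bash
python3 -m pendant '[{"travel":[0.01,0.02,0.2],"rot":[0,0,0],"fingers":0.3},{"travel":[0.01,0.02,0.4],"rot":[0,0,0],"fingers":0.3},{"travel":[0.01,0.02,0.55],"rot":[0,0,0],"fingers":0.3},{"travel":[0.01,0.02,0.65],"rot":[0,0,0],"fingers":0.3},{"travel":[0.01,0.02,0.65],"rot":[0,0,0],"fingers":0.3}]' 60 
python3 -m pendant '[{"travel":[0,0,0],"rot":[0,0,0],"fingers":-1},{"travel":[0,0,0],"rot":[0,0,0],"fingers":-1},{"travel":[0,0,0],"rot":[0,0,0],"fingers":-1},{"travel":[0,0,0],"rot":[0,0,0],"fingers":-1},{"travel":[0,0,0],"rot":[0,0,0],"fingers":-1},{"travel":[0,0,0],"rot":[0,0,0],"fingers":-1},{"travel":[0,0,0],"rot":[0,0,0],"fingers":-1},{"travel":[0,0,0],"rot":[0,0,0],"fingers":-1}]' 60 
python3 -c "
from h import *
A=Rd(91.6)
p,_=cur();
plan([(p+[0,0,.07],A),((.53,.40,p[2]+.07),A),((.53,.40,p[2]-.1),A)])"
```

```text
clock: 3.35
tcp_pos: [0.6072, -0.276, 0.1803]
orientation: [-0.002, 0.699, 0.715, -0.001]
wrist_force: [0.3, -0.2, 0.1]
finger_gap: 0.0557
grip_force: 0.0
clock: 4.15
tcp_pos: [0.6101, -0.2755, 0.1835]
orientation: [0.001, 0.698, 0.716, -0.0]
wrist_force: [-1.7, -0.7, 6.6]
finger_gap: 0.0173
grip_force: 59.7
-> [ 0.61007792 -0.27550535  0.25353883]
  travel [-0.001, 0.001, -0.583] rot [0.002, 0.002, -0.002] rows 1.4
-> [0.53       0.4        0.25353883]
  travel [0.941, -0.085, 0.0] rot [0.0, 0.0, 0.0] rows 2.3
  travel [0.941, -0.085, 0.0] rot [0.0, 0.0, 0.0] rows 2.3
  travel [0.941, -0.085, 0.0] rot [0.0, 0.0, 0.0] rows 2.3
  travel [0.941, -0.085, 0.0] rot [0.0, 0.0, 0.0] rows 2.3
  travel [0.941, -0.085, 0.0] rot [0.0, 0.0, 0.0] rows 2.3
  travel [0.941, -0.085, 0.0] rot [0.0, 0.0, 0.0] rows 2.3
-> [0.53       0.4        0.08353883]
  travel [0.0, 0.0, 0.708] rot [0.0, 0.0, 0.0] rows 1.7
  travel [0.0, 0.0, 0.708] rot [0.0, 0.0, 0.0] rows 1.7
```

```bash
python3 -m pendant '[{"travel":[0,0,-0.15],"rot":[0,0,0],"fingers":-1},{"travel":[0,0,-0.3],"rot":[0,0,0],"fingers":-1},{"travel":[0,0,-0.5],"rot":[0,0,0],"fingers":-1},{"travel":[0,0,-0.65],"rot":[0,0,0],"fingers":-1},{"travel":[0,0,-0.65],"rot":[0,0,0],"fingers":-1}]'
for i in 1 2 3 4 5 6; do python3 -m pendant '[{"travel":[0.32,-0.03,0],"rot":[0,0,0],"fingers":-1},{"travel":[0.64,-0.06,0],"rot":[0,0,0],"fingers":-1},{"travel":[0.94,-0.085,0],"rot":[0,0,0],"fingers":-1}]' | head -2; done
python3 -m pendant '[{"travel":[0,0,0],"rot":[0,0,0],"fingers":-1},{"travel":[0,0,0],"rot":[0,0,0],"fingers":-1},{"travel":[0,0,0],"rot":[0,0,0],"fingers":-1}]'
python3 -c "
from h import *
A=Rd(91.6)
plan([((.53,.40,.09),A)])"
```

```text
clock: 4.65
tcp_pos: [0.6106, -0.2753, 0.2624]
orientation: [0.002, 0.698, 0.716, 0.001]
wrist_force: [0.2, -1.0, -3.1]
finger_gap: 0.017
grip_force: 59.1
clock: 4.95
tcp_pos: [0.5953, -0.1609, 0.2578]
clock: 5.25
tcp_pos: [0.582, -0.048, 0.2581]
clock: 5.55
tcp_pos: [0.5688, 0.0644, 0.2582]
clock: 5.85
tcp_pos: [0.5556, 0.1767, 0.2581]
clock: 6.15
tcp_pos: [0.5425, 0.2892, 0.258]
clock: 6.45
tcp_pos: [0.5293, 0.4016, 0.2578]
clock: 6.75
tcp_pos: [0.5302, 0.3992, 0.2586]
orientation: [-0.0, 0.698, 0.716, -0.001]
wrist_force: [1.2, -0.2, -2.1]
finger_gap: 0.0171
grip_force: 59.2
-> [0.53 0.4  0.09]
  travel [0.004, 0.001, 0.703] rot [-0.001, 0.001, -0.001] rows 1.7
  travel [0.004, -0.0, 0.703] rot [-0.001, 0.001, -0.001] rows 1.7
```

```bash
python3 -m pendant '[{"travel":[0,0,0.3],"rot":[0,0,0],"fingers":-1},{"travel":[0,0,0.6],"rot":[0,0,0],"fingers":-1},{"travel":[0,0,0.9],"rot":[0,0,0],"fingers":-1}]' |head -2
python3 -m pendant '[{"travel":[0,0,0.25],"rot":[0,0,0],"fingers":-1},{"travel":[0,0,0.42],"rot":[0,0,0],"fingers":-1},{"travel":[0,0,0.5],"rot":[0,0,0],"fingers":-1},{"travel":[0,0,0.55],"rot":[0,0,0],"fingers":-1},{"travel":[0,0,0.59],"rot":[0,0,0],"fingers":-1},{"travel":[0,0,0.595],"rot":[0,0,0],"fingers":-1},{"travel":[0,0,0.595],"rot":[0,0,0],"fingers":-1}]'
python3 -m pendant '[{"travel":[0,0,0],"rot":[0,0,0],"fingers":0.3},{"travel":[0,0,0],"rot":[0,0,0],"fingers":0.3},{"travel":[0,0,0],"rot":[0,0,0],"fingers":0.3},{"travel":[0,0,-0.2],"rot":[0,0,0],"fingers":0.3},{"travel":[0,0,-0.5],"rot":[0,0,0],"fingers":1},{"travel":[0,0,-0.9],"rot":[0,0,0],"fingers":1},{"travel":[0,0,-1],"rot":[0,0,0],"fingers":1}]' 25
python3 -c "
from h import *
print(env.get_state()['joint_pos'])
p,Rm=cur(); print(p)
# beaker: view pose, tool down with y across the beaker
for az in (-24.2,155.8):
    plan([((.557,.16,.25),Rd(az))])
print(env.camera_model('wrist'))"
```

```text
clock: 7.05
tcp_pos: [0.5311, 0.3984, 0.1511]
clock: 7.75
tcp_pos: [0.5311, 0.4003, 0.0815]
orientation: [0.0, 0.698, 0.716, 0.001]
wrist_force: [-0.3, -0.3, -1.8]
finger_gap: 0.0165
grip_force: 59.1
clock: 8.45
tcp_pos: [0.5327, 0.4015, 0.2072]
orientation: [0.001, 0.698, 0.716, 0.005]
wrist_force: [0.3, 0.7, -0.2]
finger_gap: 0.0852
grip_force: 0.0
[ 5.25652423e-01  5.01262661e-01  2.22904767e-01  1.28278661e+00
 -1.03019406e-04  2.06986937e+00]
[0.53270844 0.40147216 0.20717057]
-> [0.557 0.16  0.25 ]
  travel [-0.672, 0.051, -0.122] rot [0.0, -0.004, 0.643] rows 4.5
  travel [-0.494, 0.459, -0.119] rot [0.0, -0.004, 0.643] rows 4.5
  travel [-0.101, 0.667, -0.118] rot [0.0, -0.004, 0.643] rows 4.5
-> [0.557 0.16  0.25 ]
  travel [-0.672, 0.051, -0.122] rot [0.003, 0.0, -0.357] rows 2.5
  travel [-0.644, -0.199, -0.121] rot [0.003, 0.0, -0.357] rows 2.5
  travel [-0.527, -0.42, -0.121] rot [0.003, 0.0, -0.357] rows 2.5
{'fovy': 68.82597424659608, 'cx': 325.39381320700585, 'cy': 203.70986445303922, 'T_tool_cam': array([[-6.86732126e-04, -9.61670936e-01, -2.74205288e-01,
         6.79090329e-02],
       [ 9.99999261e-01, -9.35603862e-04,  7.76831932e-04,
         4.02472683e-04],
       [-1.00360422e-03, -2.74204551e-01,  9.61670867e-01,
        -1.23417574e-01],
       [ 0.00000000e+00,  0.00000000e+00,  0.00000000e+00,
         1.00000000e+00]])}
```

```bash
python3 -m pendant '[{"travel":[-0.62,0.05,-0.122],"rot":[0,0,-0.357],"fingers":1},{"travel":[-0.62,0.05,-0.122],"rot":[0,0,-0.357],"fingers":1},{"travel":[-0.62,0.05,-0.122],"rot":[0,0,-0.357],"fingers":1}]' 25 |head -2
python3 -m pendant '[{"travel":[-0.5,-0.15,-0.122],"rot":[0,0,-0.357],"fingers":1},{"travel":[-0.5,-0.15,-0.122],"rot":[0,0,-0.357],"fingers":1},{"travel":[-0.5,-0.15,-0.122],"rot":[0,0,-0.357],"fingers":1}]' |head -2
python3 -m pendant '[{"travel":[-0.45,-0.36,-0.122],"rot":[0,0,-0.357],"fingers":1},{"travel":[-0.45,-0.36,-0.122],"rot":[0,0,-0.357],"fingers":1},{"travel":[-0.45,-0.36,-0.122],"rot":[0,0,-0.357],"fingers":1},{"travel":[-0.45,-0.36,-0.122],"rot":[0,0,-0.357],"fingers":1},{"travel":[-0.45,-0.36,-0.122],"rot":[0,0,-0.357],"fingers":1}]'
cat > bk.py <<'E'
from h import *
im,d=env.read_camera('wrist'); P=cloud('wrist',d); cv2.imwrite('pics/w2.png',im)
m=(d>0)&(P[...,2]>.02)&(P[...,2]<.075)&(abs(P[...,0]-.557)<.08)&(abs(P[...,1]-.206)<.055)
q=P[m]; print(len(q),np.percentile(q[:,2],[2,50,98]))
r=cv2.minAreaRect(q[:,:2].astype(np.float32)); print(r); print(cv2.boxPoints(r))
# cylinder fit: radius 28 known, level axis
from scipy.optimize import least_squares
q=q[q[:,2]>.03]
def f(v):
    y0,th,z0=v; n=np.array([-np.sin(th),np.cos(th)]); e=(q[:,:2]-[.557,y0])@n
    return np.hypot(e,q[:,2]-z0)-.028
s=least_squares(f,[.206,np.radians(-24),.031],loss='soft_l1',f_scale=.002); y0,th,z0=s.x; print("y@.557",y0,"ang",np.degrees(th),"z",z0,np.abs(s.fun).mean())
a=np.array([np.cos(th),np.sin(th)]); t=(q[:,:2]-[.557,y0])@a; print("along",np.percentile(t,[.5,2,98,99.5]))
print("base",np.array([.557,y0])+a*np.percentile(t,1),"mouth",np.array([.557,y0])+a*np.percentile(t,99))
E
python3 bk.py; python3 -c "
from h import *
print(env.get_state()['joint_pos'])"
```

```text
clock: 8.75
tcp_pos: [0.5394, 0.3231, 0.2167]
clock: 9.05
tcp_pos: [0.5461, 0.2614, 0.2309]
clock: 9.55
tcp_pos: [0.5521, 0.1948, 0.2444]
orientation: [0.0, 0.211, 0.978, 0.0]
wrist_force: [-0.2, 1.4, -0.8]
finger_gap: 0.0852
grip_force: 0.0
3708 [0.03311826 0.05472528 0.05900948]
((0.5604490637779236, 0.20597796142101288), (0.05574280768632889, 0.08551931381225586), 65.64458465576172)
[[0.51000077 0.19822088]
 [0.5879093  0.16295308]
 [0.61089736 0.21373504]
 [0.53298885 0.24900284]]
y@.557 0.207417122160197 ang -24.210904262338552 z 0.03006807651093035 0.0007793716198670806
along [-0.03885786 -0.03873684  0.04396632  0.04554584]
base [0.52159223 0.22333811] mouth [0.59802437 0.18897065]
[ 2.02646147e-01  3.35320486e-01  6.24363885e-02  1.29795297e+00
 -4.50990821e-05  6.26772917e-01]
```

View pics/w2.png

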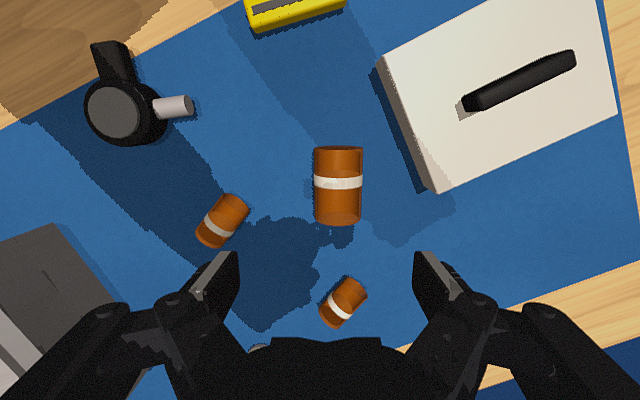

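```bash
python3 -c "
from h import *
A=Rd(155.8,30); g=np.array([.566,.2025,.0325])
plan([(g-A[:,2]*.1,A),(g,A)])"
```

```text
-> [0.61160601 0.18200385 0.11910254]
  travel [-0.249, 0.053, 0.522] rot [0.0, 0.25, -0.001] rows 1.7
  travel [-0.375, 0.052, 0.439] rot [0.0, 0.25, -0.001] rows 1.7
-> [0.566  0.2025 0.0325]
  travel [-0.0, 0.0, 0.833] rot [0.0, 0.0, 0.0] rows 2.0
```

```bash
python3 -m pendant '[{"travel":[-0.25,0.053,0.52],"rot":[0,0.25,0],"fingers":1},{"travel":[-0.25,0.053,0.52],"rot":[0,0.25,0],"fingers":1},{"travel":[-0.25,0.053,0.52],"rot":[0,0.25,0],"fingers":1}]' |head -2
python3 -m pendant '[{"travel":[-0.375,0.052,0.44],"rot":[0,0.25,0],"fingers":1},{"travel":[-0.375,0.052,0.44],"rot":[0,0.25,0],"fingers":1},{"travel":[-0.375,0.052,0.44],"rot":[0,0.25,0],"fingers":1},{"travel":[-0.375,0.052,0.44],"rot":[0,0.25,0],"fingers":1},{"travel":[-0.375,0.052,0.44],"rot":[0,0.25,0],"fingers":1}]'
python3 -c "
from h import *
A=Rd(155.8,30); g=np.array([.566,.2025,.0325])
plan([(g,A)]);print(env.get_state()['joint_pos'])"
```

```text
clock: 9.9
tcp_pos: [0.582, 0.1866, 0.1723]
clock: 10.4
tcp_pos: [0.6121, 0.1828, 0.1229]
orientation: [-0.25, 0.202, 0.945, 0.055]
wrist_force: [0.3, 0.4, 0.8]
finger_gap: 0.0856
grip_force: 0.0
-> [0.566  0.2025 0.0325]
  travel [-0.01, -0.01, 0.862] rot [0.002, 0.005, 0.002] rows 2.1
[0.06108664 0.8840025  0.58080133 1.73417136 0.23371362 0.42644638]
```

```bash
python3 -m pendant '[{"travel":[-0.01,-0.01,0.25],"rot":[0,0,0],"fingers":1},{"travel":[-0.01,-0.01,0.5],"rot":[0,0,0],"fingers":1},{"travel":[-0.01,-0.01,0.7],"rot":[0,0,0],"fingers":1},{"travel":[-0.01,-0.01,0.8],"rot":[0,0,0],"fingers":1},{"travel":[-0.01,-0.01,0.85],"rot":[0,0,0],"fingers":1},{"travel":[-0.01,-0.01,0.85],"rot":[0,0,0],"fingers":1}]' 20
python3 -m pendant '[{"travel":[0,0,0],"rot":[0,0,0],"fingers":0.5},{"travel":[0,0,0],"rot":[0,0,0],"fingers":0.35},{"travel":[0,0,0],"rot":[0,0,0],"fingers":0.2},{"travel":[0,0,0],"rot":[0,0,0],"fingers":0.1},{"travel":[0,0,0],"rot":[0,0,0],"fingers":0},{"travel":[0,0,0],"rot":[0,0,0],"fingers":-0.1},{"travel":[0,0,0],"rot":[0,0,0],"fingers":-0.2},{"travel":[0,0,0],"rot":[0,0,0],"fingers":-0.2}]' 20
```

```text
clock: 11.0
tcp_pos: [0.5663, 0.2017, 0.0331]
orientation: [-0.251, 0.202, 0.945, 0.055]
wrist_force: [0.1, -0.3, 0.3]
finger_gap: 0.0854
grip_force: 0.0
clock: 11.8
tcp_pos: [0.5671, 0.201, 0.0316]
orientation: [-0.252, 0.203, 0.945, 0.055]
wrist_force: [1.1, -0.2, 6.7]
finger_gap: 0.0567
grip_force: 20.3
```

```bash
python3 -m pendant '[{"travel":[0,0,0],"rot":[0,0,0],"fingers":-0.2},{"travel":[0.06,0,-0.1],"rot":[0,0,0],"fingers":-0.2},{"travel":[0.12,0,-0.2],"rot":[0,0,0],"fingers":-0.2},{"travel":[0.24,0,-0.4],"rot":[0,0,0],"fingers":-0.2},{"travel":[0.36,0,-0.6],"rot":[0,0,0],"fingers":-0.2},{"travel":[0.48,0,-0.83],"rot":[0,0,0],"fingers":-0.2},{"travel":[0.48,0,-0.83],"rot":[0,0,0],"fingers":-0.2}]' 28
python3 -c "
from h import *
A=Rd(190,-60)
plan([((.53,.19,.16),A),((.53,.19,.065),A)])"
```

```text
clock: 12.5
tcp_pos: [0.5675, 0.2013, 0.1507]
orientation: [-0.25, 0.202, 0.945, 0.055]
wrist_force: [0.9, -0.6, -1.4]
finger_gap: 0.0561
grip_force: 30.1
-> [0.53 0.19 0.16]
  travel [0.126, -0.107, 0.027] rot [-0.081, -0.722, -0.305] rows 5.5
  travel [0.132, -0.061, -0.084] rot [-0.081, -0.722, -0.305] rows 5.5
-> [0.53  0.19  0.065]
  travel [0.686, 0.0, 0.396] rot [0.0, 0.0, 0.0] rows 1.9
```

```bash
python3 -m pendant '[{"travel":[0.02,-0.02,0],"rot":[-0.01,-0.09,-0.038],"fingers":-0.2},{"travel":[0.04,-0.04,0.01],"rot":[-0.02,-0.18,-0.076],"fingers":-0.2},{"travel":[0.06,-0.05,0.01],"rot":[-0.03,-0.27,-0.114],"fingers":-0.2},{"travel":[0.08,-0.07,0.02],"rot":[-0.04,-0.36,-0.152],"fingers":-0.2},{"travel":[0.1,-0.08,0.02],"rot":[-0.05,-0.45,-0.19],"fingers":-0.2},{"travel":[0.12,-0.1,0.027],"rot":[-0.06,-0.54,-0.228],"fingers":-0.2},{"travel":[0.126,-0.107,0.027],"rot":[-0.07,-0.63,-0.266],"fingers":-0.2},{"travel":[0.126,-0.107,0.027],"rot":[-0.081,-0.722,-0.305],"fingers":-0.2},{"travel":[0.126,-0.107,0.027],"rot":[-0.081,-0.722,-0.305],"fingers":-0.2}]'
python3 -m pendant '[{"travel":[0.02,-0.01,-0.01],"rot":[-0.01,-0.09,-0.038],"fingers":-0.2},{"travel":[0.04,-0.02,-0.02],"rot":[-0.02,-0.18,-0.076],"fingers":-0.2},{"travel":[0.06,-0.03,-0.03],"rot":[-0.03,-0.27,-0.114],"fingers":-0.2},{"travel":[0.08,-0.04,-0.04],"rot":[-0.04,-0.36,-0.152],"fingers":-0.2},{"travel":[0.1,-0.05,-0.06],"rot":[-0.05,-0.45,-0.19],"fingers":-0.2},{"travel":[0.12,-0.06,-0.08],"rot":[-0.06,-0.54,-0.228],"fingers":-0.2},{"travel":[0.132,-0.061,-0.084],"rot":[-0.07,-0.63,-0.266],"fingers":-0.2},{"travel":[0.132,-0.061,-0.084],"rot":[-0.081,-0.722,-0.305],"fingers":-0.2},{"travel":[0.132,-0.061,-0.084],"rot":[-0.081,-0.722,-0.305],"fingers":-0.2},{"travel":[0.132,-0.061,-0.084],"rot":[-0.081,-0.722,-0.305],"fingers":-0.2}]'
python3 -c "
from h import *
A=Rd(190,-60)
plan([((.53,.19,.065),A)])
print(env.get_state()['joint_pos'])
im,d=env.read_camera('side'); cv2.imwrite('pics/s3.png',im[150:400,100:500])
P=cloud('side',d)
for o in env.outline_of('side','beaker')[:4]:
    m=o['mask']&(d>0); q=P[m]; print(o['conf'],o['xy'],np.round(np.percentile(q,[3,50,97],axis=0),3).tolist())
"
```

```text
clock: 13.4
tcp_pos: [0.5414, 0.1951, 0.1478]
orientation: [0.129, 0.069, 0.988, 0.053]
wrist_force: [-1.0, 1.3, -2.6]
finger_gap: 0.0563
grip_force: 30.3
clock: 14.4
tcp_pos: [0.5754, 0.2151, 0.192]
orientation: [0.469, -0.073, 0.879, 0.037]
wrist_force: [0.2, -0.3, -2.6]
finger_gap: 0.0561
grip_force: 30.5
-> [0.53  0.19  0.065]
  travel [0.553, -0.07, 0.126] rot [-0.005, -0.032, -0.001] rows 1.4
  travel [0.557, -0.07, 0.107] rot [-0.005, -0.032, -0.001] rows 1.4
[ 0.26804154  0.01406661 -1.02415292 -0.44514761 -0.08875473  0.05439662]
0.92 [216.7, 244.5] [[0.686, 0.123, 0.001], [0.71, 0.157, 0.035], [0.744, 0.179, 0.042]]
0.79 [239.6, 232.4] [[0.551, 0.191, 0.147], [0.584, 0.21, 0.209], [0.602, 0.243, 0.224]]
0.58 [307.4, 261.2] [[0.45, 0.069, 0.001], [0.53, 0.079, 0.006], [0.545, 0.227, 0.245]]
```

View pics/s3.png

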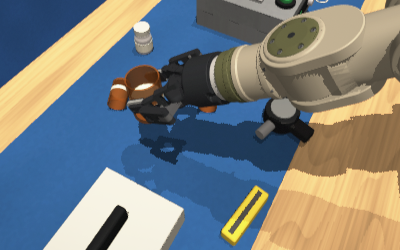

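```bash
python3 -c "
from h import *
A=Rd(190,-60)
plan([((.615,.185,.16),A),((.615,.185,.07),A)])"
```

```text
-> [0.615 0.185 0.16 ]
  travel [0.058, -0.298, 0.39] rot [-0.011, -0.064, -0.001] rows 1.2
-> [0.615 0.185 0.07 ]
  travel [0.65, 0.0, 0.375] rot [0.0, 0.0, 0.0] rows 1.8
```

```bash
python3 -m pendant '[{"travel":[0.02,-0.1,0.13],"rot":[-0.003,-0.02,0],"fingers":-0.2},{"travel":[0.04,-0.2,0.26],"rot":[-0.007,-0.04,0],"fingers":-0.2},{"travel":[0.058,-0.298,0.39],"rot":[-0.011,-0.064,0],"fingers":-0.2},{"travel":[0.058,-0.298,0.39],"rot":[-0.011,-0.064,0],"fingers":-0.2},{"travel":[0.058,-0.298,0.39],"rot":[-0.011,-0.064,0],"fingers":-0.2}]'
python3 -c "
from h import *
A=Rd(190,-60)
plan([((.615,.185,.07),A)]); print(env.get_state()['joint_pos'])"
```

```text
clock: 15.0
tcp_pos: [0.6278, 0.1898, 0.1674]
orientation: [0.492, -0.074, 0.866, 0.042]
wrist_force: [0.3, -0.6, -0.5]
finger_gap: 0.0561
grip_force: 30.8
-> [0.615 0.185 0.07 ]
  travel [0.754, -0.021, 0.32] rot [-0.002, -0.014, -0.002] rows 2.0
[ 1.70966177e-01  1.69085382e-01 -1.02690359e+00 -6.57782897e-01
  6.42770831e-04 -4.96624890e-05]
```

```bash
python3 -m pendant '[{"travel":[0.12,0,0.09],"rot":[0,-0.005,0],"fingers":-0.2},{"travel":[0.25,0,0.17],"rot":[0,-0.01,0],"fingers":-0.2},{"travel":[0.4,0,0.25],"rot":[0,-0.014,0],"fingers":-0.2},{"travel":[0.5,0,0.3],"rot":[0,-0.014,0],"fingers":-0.2},{"travel":[0.5,0,0.3],"rot":[0,-0.014,0],"fingers":-0.2}]'
python3 -c "
from h import *
A=Rd(190,-60)
plan([((.63,.19,.057),A)]); print(env.get_state()['joint_pos'])
im,d=env.read_camera('side'); cv2.imwrite('pics/s4.png',cv2.resize(im[160:320,150:400],None,fx=3,fy=3))
P=cloud('side',d)
for o in env.outline_of('side','beaker')[:4]:
    m=o['mask']&(d>0); q=P[m]; print(o['conf'],o['xy'],np.round(np.percentile(q,[3,50,97],axis=0),3).tolist())
"
```

```text
clock: 15.5
tcp_pos: [0.6486, 0.1991, 0.1033]
orientation: [0.49, -0.075, 0.868, 0.041]
wrist_force: [-0.5, -0.1, -2.2]
finger_gap: 0.0561
grip_force: 30.8
-> [0.63  0.19  0.057]
  travel [0.416, -0.047, 0.058] rot [-0.004, -0.019, -0.001] rows 1.0
[ 0.18521447  0.37471797 -1.02733585 -0.85859922 -0.01347446  0.00610155]
0.96 [219.5, 240.6] [[0.623, 0.175, 0.089], [0.658, 0.193, 0.12], [0.674, 0.227, 0.135]]
```

View pics/s4.png

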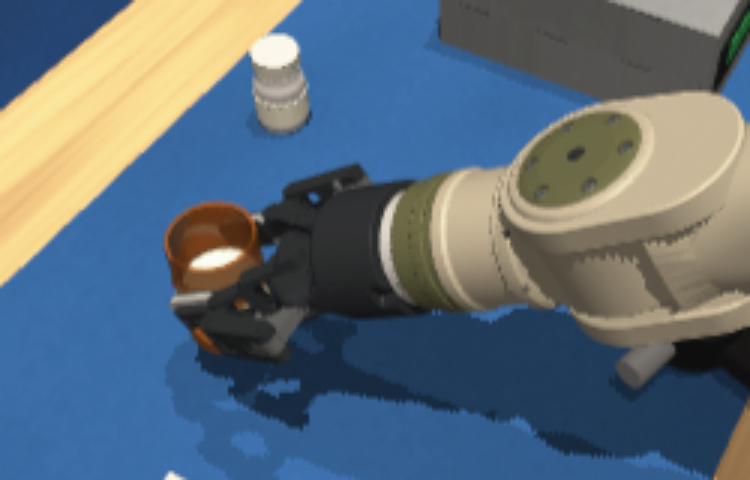

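```bash
python3 -c "
from h import *
A=Rd(200,-60)
plan([((.66,.255,.103),A),((.66,.255,.06),A)])"
```

```text
-> [0.66  0.255 0.103]
  travel [-0.067, 0.445, 0.153] rot [-0.148, -0.015, -0.085] rows 1.2
-> [0.66  0.255 0.06 ]
  travel [0.31, 0.0, 0.179] rot [0.0, 0.0, 0.0] rows 0.9
```

```bash
python3 -m pendant '[{"travel":[-0.02,0.15,0.05],"rot":[-0.05,-0.005,-0.03],"fingers":-0.2},{"travel":[-0.045,0.3,0.1],"rot":[-0.1,-0.01,-0.06],"fingers":-0.2},{"travel":[-0.067,0.445,0.153],"rot":[-0.148,-0.015,-0.085],"fingers":-0.2},{"travel":[-0.067,0.445,0.153],"rot":[-0.148,-0.015,-0.085],"fingers":-0.2},{"travel":[-0.067,0.445,0.153],"rot":[-0.148,-0.015,-0.085],"fingers":-0.2}]'
python3 -c "
from h import *
A=Rd(200,-60)
plan([((.66,.255,.06),A)]); print(env.get_state()['joint_pos'],cur()[1])"
```

```text
clock: 16.1
tcp_pos: [0.6606, 0.2543, 0.1039]
orientation: [0.493, -0.15, 0.853, 0.086]
wrist_force: [0.5, 0.0, -1.4]
finger_gap: 0.0558
grip_force: 30.8
-> [0.66  0.255 0.06 ]
  travel [0.318, 0.007, 0.18] rot [-0.002, 0.001, -0.001] rows 0.9
[ 0.20517037  0.41375017 -0.97830629 -0.86532782  0.1226943  -0.07162431] [[-4.69019909e-01 -3.40218155e-01  8.15028792e-01]
 [-1.70149049e-01  9.40346405e-01  2.94614902e-01]
 [-8.66642733e-01 -4.96119088e-04 -4.98928981e-01]]
```

```bash
python3 -m pendant '[{"travel":[0.11,0.003,0.06],"rot":[0,0,0],"fingers":-0.2},{"travel":[0.22,0.007,0.12],"rot":[0,0,0],"fingers":-0.2},{"travel":[0.29,0.007,0.165],"rot":[0,0,0],"fingers":-0.2},{"travel":[0.32,0.007,0.182],"rot":[0,0,0],"fingers":-0.2},{"travel":[0.32,0.007,0.182],"rot":[0,0,0],"fingers":-0.2}]'
python3 -m pendant '[{"travel":[0.01,0,0.006],"rot":[0,0,0],"fingers":-0.2},{"travel":[0.02,0,0.012],"rot":[0,0,0],"fingers":-0.2},{"travel":[0.02,0,0.012],"rot":[0,0,0],"fingers":-0.2}]'
```

```text
clock: 16.6
tcp_pos: [0.6595, 0.2548, 0.058]
orientation: [0.492, -0.15, 0.853, 0.086]
wrist_force: [-0.0, 1.1, -1.4]
finger_gap: 0.0562
grip_force: 30.8
clock: 16.9
tcp_pos: [0.6602, 0.2552, 0.0562]
orientation: [0.493, -0.15, 0.853, 0.087]
wrist_force: [-0.1, -0.7, -1.1]
finger_gap: 0.056
grip_force: 30.8
```

```bash
for i in 1 2 3; do python3 -m pendant '[{"travel":[0.005,0,0.003],"rot":[0,0,0],"fingers":-0.2},{"travel":[0.01,0,0.006],"rot":[0,0,0],"fingers":-0.2},{"travel":[0.01,0,0.006],"rot":[0,0,0],"fingers":-0.2}]' | sed -n '2p;4p'; done
```

```text
tcp_pos: [0.6607, 0.2555, 0.0557]
wrist_force: [-3.5, -1.2, 5.0]
tcp_pos: [0.6611, 0.2557, 0.0558]
wrist_force: [-8.9, -2.2, 11.6]
tcp_pos: [0.6615, 0.256, 0.0558]
wrist_force: [-13.0, -3.7, 16.9]
```

```bash
python3 -m pendant '[{"travel":[-0.01,0,-0.006],"rot":[0,0,0],"fingers":-0.2},{"travel":[-0.015,0,-0.009],"rot":[0,0,0],"fingers":-0.2},{"travel":[-0.015,0,-0.009],"rot":[0,0,0],"fingers":-0.2}]' | sed -n '2p;4p'
python3 -m pendant '[{"travel":[0,0,0],"rot":[0,0,0],"fingers":0.4},{"travel":[0,0,0],"rot":[0,0,0],"fingers":0.6},{"travel":[0,0,0],"rot":[0,0,0],"fingers":0.8},{"travel":[0,0,0],"rot":[0,0,0],"fingers":1},{"travel":[0,0,0],"rot":[0,0,0],"fingers":1},{"travel":[0,0,0],"rot":[0,0,0],"fingers":1}]'
python3 -m pendant '[{"travel":[0,0,-0.2],"rot":[0,0,0],"fingers":1},{"travel":[0,0,-0.4],"rot":[0,0,0],"fingers":1},{"travel":[0,0,-0.6],"rot":[0,0,0],"fingers":1},{"travel":[-0.3,0,-0.7],"rot":[0,0,0],"fingers":1},{"travel":[-0.6,0,-0.7],"rot":[0,0,0],"fingers":1},{"travel":[-1,0,-0.7],"rot":[0,0,0],"fingers":1},{"travel":[-1,0,-0.7],"rot":[0,0,0],"fingers":1},{"travel":[-1,0,-0.7],"rot":[0,0,0],"fingers":1}]'
python3 -c "
from h import *
print(env.get_state()['joint_pos'])
for c in ('side','top'):
    im,d=env.read_camera(c); P=cloud(c,d); cv2.imwrite('pics/%s5.png'%c,im)
    m=(d>0)&(abs(P[...,0]-.66)<.05)&(abs(P[...,1]-.255)<.05)&(P[...,2]>.012); q=P[m]; print(c,len(q),np.round(np.percentile(q,[2,50,98],axis=0),3).tolist())
    t=q[q[:,2]>.08]; print(len(t), cv2.minEnclosingCircle(t[:,:2].astype(np.float32)) if len(t)>5 else '')
az=200
plan([((.655,.25,.22),Rd(az))])"
```

```text
tcp_pos: [0.6613, 0.2558, 0.0554]
wrist_force: [-1.5, 0.8, 6.1]
clock: 18.7
tcp_pos: [0.66, 0.2552, 0.0533]
orientation: [0.492, -0.15, 0.853, 0.087]
wrist_force: [0.1, -0.5, -0.1]
finger_gap: 0.0854
grip_force: 0.0
clock: 19.5
tcp_pos: [0.6493, 0.2512, 0.2025]
orientation: [0.495, -0.15, 0.852, 0.087]
wrist_force: [-0.6, -0.1, -0.8]
finger_gap: 0.0852
grip_force: 0.0
[ 0.20274454  0.15340123 -0.92036803 -0.55055512  0.12604197 -0.07344213]
side 1574 [[0.613, 0.206, 0.016], [0.648, 0.263, 0.067], [0.686, 0.301, 0.238]]
583 ((0.6393536329269409, 0.25248873233795166), 0.05423344671726227)
top 488 [[0.611, 0.206, 0.026], [0.658, 0.273, 0.075], [0.685, 0.297, 0.242]]
225 ((0.641349196434021, 0.2511416971683502), 0.053531352430582047)
-> [0.655 0.25  0.22 ]
  travel [-0.187, -0.028, -0.04] rot [-0.0, 0.998, -0.001] rows 7.0
```

```bash
python3 -m pendant '[{"travel":[-0.3,-0.03,-0.04],"rot":[0,0.998,0],"fingers":1},{"travel":[-0.4,-0.03,-0.1],"rot":[0,0.998,0],"fingers":1},{"travel":[-0.4,-0.03,-0.1],"rot":[0,0.998,0],"fingers":1},{"travel":[-0.4,-0.03,-0.1],"rot":[0,0.998,0],"fingers":1},{"travel":[-0.4,-0.03,-0.1],"rot":[0,0.998,0],"fingers":1},{"travel":[-0.4,-0.03,-0.1],"rot":[0,0.998,0],"fingers":1},{"travel":[-0.4,-0.03,-0.1],"rot":[0,0.998,0],"fingers":1},{"travel":[-0.4,-0.03,-0.1],"rot":[0,0.998,0],"fingers":1},{"travel":[-0.4,-0.03,-0.1],"rot":[0,0.998,0],"fingers":1},{"travel":[-0.4,-0.03,-0.1],"rot":[0,0.998,0],"fingers":1}]'
python3 -c "
from h import *
im,d=env.read_camera('wrist'); P=cloud('wrist',d); cv2.imwrite('pics/w6.png',im)
for lo,hi in ((.015,.1),(.083,.1),(.015,.07)):
    m=(d>0)&(abs(P[...,0]-.66)<.06)&(abs(P[...,1]-.255)<.045)&(P[...,2]>lo)&(P[...,2]<hi); q=P[m]
    if len(q)>5: print(lo,len(q),np.round(np.percentile(q,[2,50,98],axis=0),3).tolist(),cv2.minEnclosingCircle(q[:,:2].astype(np.float32)))
plan([((.66,.255,.12),Rd(200))])"
```

```text
clock: 20.6
tcp_pos: [0.6636, 0.2523, 0.2386]
orientation: [-0.006, -0.173, 0.985, -0.001]
wrist_force: [0.8, 0.2, -1.5]
finger_gap: 0.0855
grip_force: 0.0
0.015 2830 [[0.635, 0.229, 0.038], [0.666, 0.256, 0.047], [0.688, 0.28, 0.09]] ((0.6626473069190979, 0.25503796339035034), 0.02814417891204357)
0.083 630 [[0.636, 0.229, 0.083], [0.664, 0.257, 0.089], [0.689, 0.282, 0.09]] ((0.6627455949783325, 0.2551335394382477), 0.02801205776631832)
0.015 1894 [[0.636, 0.231, 0.027], [0.666, 0.256, 0.046], [0.687, 0.279, 0.068]] ((0.6609118580818176, 0.25430208444595337), 0.027629520744085312)
-> [0.66  0.255 0.12 ]
  travel [0.013, 0.03, 0.999] rot [0.001, -0.006, -0.001] rows 2.4
```

View pics/w6.png

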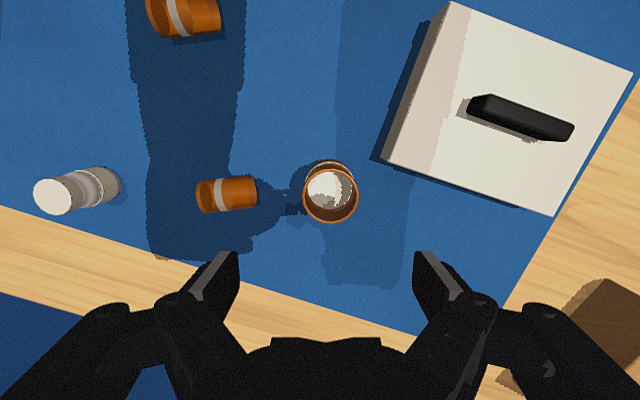

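The beaker is standing upright, mouth up, at pixel (330,190), clear of the look-alike at (225,193) and of the hood. Next I regrasp it from above.

```bash
python3 -m pendant '[{"travel":[0.01,0.03,0.2],"rot":[0,-0.006,0],"fingers":1},{"travel":[0.01,0.03,0.4],"rot":[0,-0.006,0],"fingers":1},{"travel":[0.01,0.03,0.6],"rot":[0,-0.006,0],"fingers":1},{"travel":[0.01,0.03,0.7],"rot":[0,-0.006,0],"fingers":1},{"travel":[0.01,0.03,0.7],"rot":[0,-0.006,0],"fingers":1},{"travel":[0.01,0.03,0.7],"rot":[0,-0.006,0],"fingers":1}]'
python3 -c "
from h import *
plan([((.661,.255,.074),Rd(200))])"
```

```text
clock: 21.25
tcp_pos: [0.6596, 0.2551, 0.1643]
orientation: [0.005, -0.173, 0.985, 0.001]
wrist_force: [0.4, -0.2, 0.4]
finger_gap: 0.0855
grip_force: 0.0
-> [0.661 0.255 0.074]
  travel [-0.003, -0.005, 0.753] rot [-0.0, 0.01, -0.001] rows 1.8
```

```bash
python3 -m pendant '[{"travel":[-0.01,-0.003,0.2],"rot":[0,0.006,0],"fingers":1},{"travel":[-0.01,-0.003,0.4],"rot":[0,0.006,0],"fingers":1},{"travel":[-0.01,-0.003,0.6],"rot":[0,0.006,0],"fingers":1},{"travel":[-0.01,-0.003,0.7],"rot":[0,0.006,0],"fingers":1},{"travel":[-0.01,-0.003,0.75],"rot":[0,0.006,0],"fingers":1},{"travel":[-0.01,-0.003,0.75],"rot":[0,0.006,0],"fingers":1}]' 20
python3 -m pendant '[{"travel":[0,0,0],"rot":[0,0,0],"fingers":0.5},{"travel":[0,0,0],"rot":[0,0,0],"fingers":0.38},{"travel":[0,0,0],"rot":[0,0,0],"fingers":0.3},{"travel":[0,0,0],"rot":[0,0,0],"fingers":0.2},{"travel":[0,0,0],"rot":[0,0,0],"fingers":0.1},{"travel":[0,0,0],"rot":[0,0,0],"fingers":0},{"travel":[0,0,0],"rot":[0,0,0],"fingers":-0.2},{"travel":[0,0,0],"rot":[0,0,0],"fingers":-0.2}]' 22
python3 -m pendant '[{"travel":[0,0,-0.1],"rot":[0,0,0],"fingers":-0.2},{"travel":[0,0,-0.25],"rot":[0,0,0],"fingers":-0.2},{"travel":[0,0,-0.5],"rot":[0,0,0],"fingers":-0.2},{"travel":[0,0,-0.8],"rot":[0,0,0],"fingers":-0.2},{"travel":[0,0,-1],"rot":[0,0,0],"fingers":-0.2},{"travel":[0,0,-1],"rot":[0,0,0],"fingers":-0.2}]' 28
python3 -c "
from h import *
p,_=cur(); z=.24
plan([((.62,.05,z),Rd(190)),((.6085,-.276,z),Rd(181.6))])"
```

```text
clock: 21.85
tcp_pos: [0.6621, 0.2556, 0.0735]
orientation: [0.001, -0.173, 0.985, 0.0]
wrist_force: [0.2, 0.8, 0.1]
finger_gap: 0.0853
grip_force: 0.0
clock: 22.65
tcp_pos: [0.6628, 0.256, 0.0749]
orientation: [0.003, -0.173, 0.985, 0.0]
wrist_force: [-0.3, 1.2, 6.3]
finger_gap: 0.0562
grip_force: 23.5
clock: 23.25
tcp_pos: [0.6636, 0.2559, 0.1983]
orientation: [0.005, -0.173, 0.985, 0.0]
wrist_force: [-0.4, -0.1, -1.3]
finger_gap: 0.0558
grip_force: 30.2
-> [0.62 0.05 0.24]
  travel [0.462, -0.745, -0.178] rot [-0.0, 0.005, 0.083] rows 2.1
  travel [0.396, -0.782, -0.176] rot [-0.0, 0.005, 0.083] rows 2.1
-> [ 0.6085 -0.276   0.24  ]
  travel [0.189, -0.886, 0.0] rot [0.0, 0.0, 0.047] rows 2.2
  travel [0.145, -0.894, 0.0] rot [0.0, 0.0, 0.047] rows 2.2
  travel [0.101, -0.9, 0.0] rot [0.0, 0.0, 0.047] rows 2.2
```

```bash
python3 -m pendant '[{"travel":[0.1,-0.15,-0.05],"rot":[0,0,0.02],"fingers":-0.2},{"travel":[0.23,-0.37,-0.09],"rot":[0,0.003,0.04],"fingers":-0.2},{"travel":[0.36,-0.58,-0.14],"rot":[0,0.005,0.07],"fingers":-0.2},{"travel":[0.462,-0.745,-0.178],"rot":[0,0.005,0.083],"fingers":-0.2}]'|sed -n 2p
python3 -m pendant '[{"travel":[0.13,-0.26,-0.06],"rot":[0,0,0.028],"fingers":-0.2},{"travel":[0.26,-0.52,-0.12],"rot":[0,0.003,0.055],"fingers":-0.2},{"travel":[0.396,-0.782,-0.176],"rot":[0,0.005,0.083],"fingers":-0.2}]'|sed -n 2p
python3 -m pendant '[{"travel":[0.063,-0.3,0],"rot":[0,0,0.016],"fingers":-0.2},{"travel":[0.126,-0.6,0],"rot":[0,0,0.032],"fingers":-0.2},{"travel":[0.189,-0.886,0],"rot":[0,0,0.047],"fingers":-0.2}]'|sed -n 2p
python3 -m pendant '[{"travel":[0.05,-0.3,0],"rot":[0,0,0.016],"fingers":-0.2},{"travel":[0.1,-0.6,0],"rot":[0,0,0.032],"fingers":-0.2},{"travel":[0.145,-0.894,0],"rot":[0,0,0.047],"fingers":-0.2}]'|sed -n 2p
python3 -m pendant '[{"travel":[0.035,-0.3,0],"rot":[0,0,0.016],"fingers":-0.2},{"travel":[0.07,-0.6,0],"rot":[0,0,0.032],"fingers":-0.2},{"travel":[0.09,-0.8,0],"rot":[0,0,0.047],"fingers":-0.2},{"travel":[0.101,-0.9,0],"rot":[0,0,0.047],"fingers":-0.2},{"travel":[0.101,-0.9,0],"rot":[0,0,0.047],"fingers":-0.2},{"travel":[0.101,-0.9,0],"rot":[0,0,0.047],"fingers":-0.2}]'
python3 -c "
from h import *
plan([((.6085,-.276,.133),Rd(181.6))])
im,d=env.read_camera('top'); P=cloud('top',d); z=P[...,2]; m=(d>0)&(abs(P[...,0]-.6)<.12)&(abs(P[...,1]+.276)<.12)&(z<.118)&(z>.1125); q=P[m]; print(len(q),cv2.minAreaRect(q[:,:2].astype(np.float32)))
cv2.imwrite('pics/t7.png',cv2.resize(im[100:300,340:540],None,fx=2.5,fy=2.5))
im,d=env.read_camera('wrist'); P=cloud('wrist',d); z=P[...,2]; m=(d>0)&(abs(P[...,0]-.6)<.1)&(abs(P[...,1]+.276)<.12)&(z<.12)&(z>.1125); q=P[m]; print(len(q),cv2.minAreaRect(q[:,:2].astype(np.float32)))
m=(d>0)&(abs(P[...,0]-.56)<.04)&(abs(P[...,1]+.276)<.12)&(z<.08); print(np.median(z[m]),m.sum())
"
```

```text
tcp_pos: [0.6388, 0.1509, 0.2129]
tcp_pos: [0.6172, 0.0484, 0.2342]
tcp_pos: [0.6135, -0.0605, 0.2345]
tcp_pos: [0.6096, -0.169, 0.2346]
clock: 25.15
tcp_pos: [0.6066, -0.2753, 0.2356]
orientation: [-0.005, -0.014, 1.0, -0.0]
wrist_force: [-0.8, -0.5, -2.2]
finger_gap: 0.0559
grip_force: 30.3
-> [ 0.6085 -0.276   0.133 ]
  travel [-0.024, -0.006, 0.855] rot [-0.0, -0.009, -0.0] rows 2.1
491 ((0.5875104069709778, -0.2750338613986969), (0.21622595191001892, 0.23486658930778503), 0.722978413105011)
3102 ((0.585302472114563, -0.2756604850292206), (0.2154729664325714, 0.1702699512243271), 89.91799926757812)
0.058147017961647146 8996
```

View pics/t7.png

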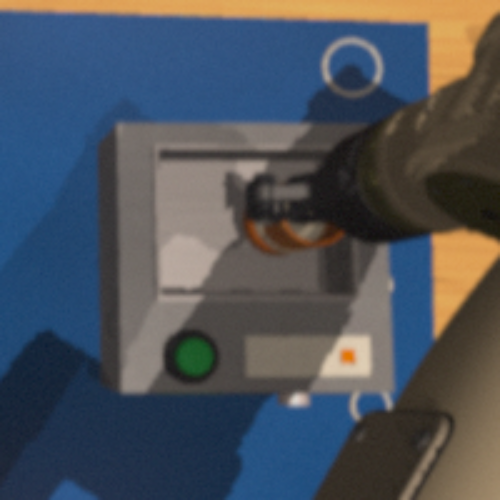

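```bash
python3 -m pendant '[{"travel":[-0.024,-0.006,0.15],"rot":[0,-0.006,0],"fingers":-0.2},{"travel":[-0.024,-0.006,0.35],"rot":[0,-0.006,0],"fingers":-0.2},{"travel":[-0.024,-0.006,0.55],"rot":[0,-0.006,0],"fingers":-0.2},{"travel":[-0.024,-0.006,0.7],"rot":[0,-0.006,0],"fingers":-0.2},{"travel":[-0.024,-0.006,0.8],"rot":[0,-0.006,0],"fingers":-0.2},{"travel":[-0.024,-0.006,0.85],"rot":[0,-0.006,0],"fingers":-0.2},{"travel":[-0.024,-0.006,0.85],"rot":[0,-0.006,0],"fingers":-0.2}]'
for i in 1 2 ; do python3 -m pendant '[{"travel":[0,0,0.01],"rot":[0,0,0],"fingers":-0.2},{"travel":[0,0,0.02],"rot":[0,0,0],"fingers":-0.2},{"travel":[0,0,0.02],"rot":[0,0,0],"fingers":-0.2}]' | sed -n '2p;4p'; done
```

```text
clock: 25.95
tcp_pos: [0.6088, -0.2763, 0.134]
orientation: [-0.001, -0.014, 1.0, -0.001]
wrist_force: [-1.7, 0.3, -0.9]
finger_gap: 0.0562
grip_force: 30.3
tcp_pos: [0.6092, -0.2774, 0.1327]
wrist_force: [-0.5, -0.2, -1.9]
tcp_pos: [0.609, -0.2773, 0.13]
wrist_force: [-1.0, 0.7, 1.7]
```

```bash
for i in 1 2 3; do python3 -m pendant '[{"travel":[0,0,0.005],"rot":[0,0,0],"fingers":-0.2},{"travel":[0,0,0.01],"rot":[0,0,0],"fingers":-0.2},{"travel":[0,0,0.01],"rot":[0,0,0],"fingers":-0.2}]' | sed -n '2p;4p'; done
```

```text
tcp_pos: [0.6092, -0.2773, 0.1299]
wrist_force: [-1.9, 1.4, 6.8]
tcp_pos: [0.6092, -0.2773, 0.1298]
wrist_force: [-3.9, 2.6, 10.7]
tcp_pos: [0.6093, -0.2772, 0.1298]
wrist_force: [-5.0, 4.0, 17.1]
```

```bash
python3 -m pendant '[{"travel":[0,0,-0.015],"rot":[0,0,0],"fingers":-0.2},{"travel":[0,0,-0.02],"rot":[0,0,0],"fingers":-0.2},{"travel":[0,0,-0.02],"rot":[0,0,0],"fingers":-0.2}]' | sed -n '2p;4p'
python3 -m pendant '[{"travel":[0,0,0],"rot":[0,0,0],"fingers":0.4},{"travel":[0,0,0],"rot":[0,0,0],"fingers":0.6},{"travel":[0,0,0],"rot":[0,0,0],"fingers":0.8},{"travel":[0,0,0],"rot":[0,0,0],"fingers":1},{"travel":[0,0,0],"rot":[0,0,0],"fingers":1},{"travel":[0,0,0],"rot":[0,0,0],"fingers":1}]'
python3 -m pendant '[{"travel":[0,0,-0.15],"rot":[0,0,0],"fingers":1},{"travel":[0,0,-0.3],"rot":[0,0,0],"fingers":1},{"travel":[0,0,-0.5],"rot":[0,0,0],"fingers":1},{"travel":[0,0,-0.75],"rot":[0,0,0],"fingers":1},{"travel":[0,0,-1],"rot":[0,0,0],"fingers":1},{"travel":[0,0,-1],"rot":[0,0,0],"fingers":1},{"travel":[0,0,-1],"rot":[0,0,0],"fingers":1}]'
python3 -c "
from h import *
im,d=env.read_camera('wrist'); P=cloud('wrist',d); z=P[...,2]; cv2.imwrite('pics/w8.png',im)
m=(d>0)&(np.hypot(P[...,0]-.609,P[...,1]+.277)<.05)&(z>.125)&(z<.16); q=P[m]; print(len(q),cv2.minEnclosingCircle(q[:,:2].astype(np.float32)),np.percentile(q[:,2],[2,50,98]))
m=(d>0)&(abs(P[...,0]-.609)<.1)&(abs(P[...,1]+.276)<.12)&(z<.13)&(z>.1145); q=P[m]; print(len(q),np.percentile(q,[1,99],axis=0))
# hood on the mat
im,d=env.read_camera('top'); P=cloud('top',d); z=P[...,2]
reg=(d>0)&(abs(P[...,0]-.53)<.12)&(abs(P[...,1]-.4)<.13)
for lo,hi in ((.08,.1),(.046,.064)):
    q=P[reg&(z>lo)&(z<hi)]; print(lo,len(q),cv2.minAreaRect(q[:,:2].astype(np.float32)),np.median(q[:,2]))
g=Rd(91.6)
plan([((.60,0,.25),Rd(140)),((.53,.40,.2),g)])"
```

```text
tcp_pos: [0.6092, -0.2773, 0.1299]
wrist_force: [-2.9, 1.9, 7.8]
clock: 28.35
tcp_pos: [0.6088, -0.2771, 0.1282]
orientation: [-0.001, -0.013, 1.0, -0.001]
wrist_force: [-0.1, 0.0, 0.1]
finger_gap: 0.0854
grip_force: 0.0
clock: 29.05
tcp_pos: [0.6096, -0.2772, 0.2493]
orientation: [0.0, -0.013, 1.0, -0.002]
wrist_force: [0.4, 0.1, 0.6]
finger_gap: 0.0853
grip_force: 0.0
1309 ((0.607487142086029, -0.2777706980705261), 0.02801891230046749) [0.12577992 0.14038855 0.14252375]
3876 [[ 0.50973683 -0.36464973  0.11463502]
 [ 0.67968029 -0.18610982  0.12899483]]
0.08 323 ((0.5290632247924805, 0.39795902371406555), (0.016017533838748932, 0.08905423432588577), 1.6361675262451172) 0.08728677295280927
0.046 5453 ((0.5285098552703857, 0.39878183603286743), (0.1576482653617859, 0.19941295683383942), 1.6943601369857788) 0.05291372877036298
-> [0.6  0.   0.25]
  travel [0.003, 0.769, -0.009] rot [-0.001, -0.001, 0.231] rows 1.8
  travel [0.187, 0.746, -0.008] rot [-0.001, -0.001, 0.231] rows 1.8
  travel [0.36, 0.679, -0.008] rot [-0.001, -0.001, 0.231] rows 1.8
-> [0.53 0.4  0.2 ]
  travel [0.647, 0.545, 0.104] rot [0.0, 0.0, 0.202] rows 2.0
  travel [0.747, 0.397, 0.104] rot [0.0, 0.0, 0.202] rows 2.0
  travel [0.814, 0.231, 0.104] rot [0.0, 0.0, 0.202] rows 2.0
  travel [0.844, 0.056, 0.104] rot [0.0, 0.0, 0.202] rows 2.0
```

View pics/w8.png

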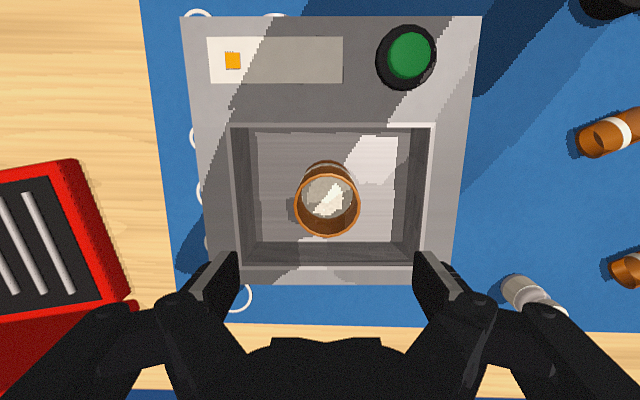

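The wrist view shows the beaker upright at the middle of the tank, mouth ring at (328,205). Next I fetch the hood.

```bash
python3 -m pendant '[{"travel":[0,0.769,-0.009],"rot":[0,0,0.231],"fingers":1},{"travel":[0,0.769,-0.009],"rot":[0,0,0.231],"fingers":1},{"travel":[0,0.769,-0.009],"rot":[0,0,0.231],"fingers":1}]' 60 |sed -n 2p
python3 -m pendant '[{"travel":[0.187,0.746,-0.009],"rot":[0,0,0.231],"fingers":1},{"travel":[0.187,0.746,-0.009],"rot":[0,0,0.231],"fingers":1},{"travel":[0.187,0.746,-0.009],"rot":[0,0,0.231],"fingers":1}]' |sed -n 2p
python3 -m pendant '[{"travel":[0.36,0.68,-0.009],"rot":[0,0,0.231],"fingers":1},{"travel":[0.36,0.68,-0.009],"rot":[0,0,0.231],"fingers":1},{"travel":[0.36,0.68,-0.009],"rot":[0,0,0.231],"fingers":1}]' |sed -n 2p
python3 -m pendant '[{"travel":[0.647,0.545,0.1],"rot":[0,0,0.202],"fingers":0.3},{"travel":[0.647,0.545,0.1],"rot":[0,0,0.202],"fingers":0.3},{"travel":[0.647,0.545,0.1],"rot":[0,0,0.202],"fingers":0.3}]' |sed -n 2p
python3 -m pendant '[{"travel":[0.747,0.397,0.1],"rot":[0,0,0.202],"fingers":0.3},{"travel":[0.747,0.397,0.1],"rot":[0,0,0.202],"fingers":0.3},{"travel":[0.747,0.397,0.1],"rot":[0,0,0.202],"fingers":0.3}]' |sed -n 2p
python3 -m pendant '[{"travel":[0.814,0.231,0.1],"rot":[0,0,0.202],"fingers":0.3},{"travel":[0.814,0.231,0.1],"rot":[0,0,0.202],"fingers":0.3},{"travel":[0.814,0.231,0.1],"rot":[0,0,0.202],"fingers":0.3}]' |sed -n 2p
python3 -m pendant '[{"travel":[0.844,0.056,0.1],"rot":[0,0,0.202],"fingers":0.3},{"travel":[0.844,0.056,0.1],"rot":[0,0,0.202],"fingers":0.3},{"travel":[0.844,0.056,0.1],"rot":[0,0,0.202],"fingers":0.3},{"travel":[0.844,0.056,0.1],"rot":[0,0,0.202],"fingers":0.3},{"travel":[0.844,0.056,0.1],"rot":[0,0,0.202],"fingers":0.3}]'
python3 -c "
from h import *
plan([((.531,.40,.0775),Rd(91.6))])"
```

```text
tcp_pos: [0.6055, -0.1796, 0.2481]
tcp_pos: [0.6028, -0.0881, 0.2493]
tcp_pos: [0.6003, 0.0036, 0.2502]
tcp_pos: [0.5821, 0.1029, 0.2372]
tcp_pos: [0.5651, 0.2025, 0.2252]
tcp_pos: [0.5481, 0.3024, 0.213]
clock: 31.45
tcp_pos: [0.5325, 0.3979, 0.2021]
orientation: [0.0, 0.698, 0.716, -0.002]
wrist_force: [-0.3, 0.0, -0.0]
finger_gap: 0.0557
grip_force: 0.0
-> [0.531  0.4    0.0775]
  travel [0.01, -0.005, 0.519] rot [-0.001, 0.001, -0.001] rows 1.2
  travel [0.01, -0.005, 0.519] rot [-0.001, 0.001, -0.001] rows 1.2
```

```bash
python3 -m pendant '[{"travel":[0.02,-0.01,0.25],"rot":[0,0,0],"fingers":0.3},{"travel":[0.02,-0.01,0.5],"rot":[0,0,0],"fingers":0.3},{"travel":[0.02,-0.01,0.75],"rot":[0,0,0],"fingers":0.3},{"travel":[0.02,-0.01,0.92],"rot":[0,0,0],"fingers":0.3},{"travel":[0.02,-0.01,1.0],"rot":[0,0,0],"fingers":0.3},{"travel":[0.02,-0.01,1.0],"rot":[0,0,0],"fingers":0.3}]'
python3 -m pendant '[{"travel":[0,0,0.03],"rot":[0,0,0],"fingers":0.3},{"travel":[0,0,0.04],"rot":[0,0,0],"fingers":-1},{"travel":[0,0,0.04],"rot":[0,0,0],"fingers":-1},{"travel":[0,0,0.04],"rot":[0,0,0],"fingers":-1},{"travel":[0,0,0.04],"rot":[0,0,0],"fingers":-1},{"travel":[0,0,0.04],"rot":[0,0,0],"fingers":-1},{"travel":[0,0,0.04],"rot":[0,0,0],"fingers":-1},{"travel":[0,0,0.04],"rot":[0,0,0],"fingers":-1}]' 60
for i in 1 2; do python3 -m pendant '[{"travel":[0,0,-0.15],"rot":[0,0,0],"fingers":-1},{"travel":[0,0,-0.35],"rot":[0,0,0],"fingers":-1},{"travel":[0,0,-0.6],"rot":[0,0,0],"fingers":-1},{"travel":[0,0,-0.78],"rot":[0,0,0],"fingers":-1}]'; done
python3 -c "
from h import *
plan([((.6101,-.2755,.26),Rd(91.6))])"
```

```text
clock: 32.05
tcp_pos: [0.5301, 0.3999, 0.0814]
orientation: [-0.0, 0.698, 0.716, -0.003]
wrist_force: [-0.8, 0.0, 1.2]
finger_gap: 0.0553
grip_force: 0.0
clock: 32.85
tcp_pos: [0.5306, 0.4024, 0.0788]
orientation: [0.0, 0.698, 0.716, -0.0]
wrist_force: [0.5, -1.1, 6.2]
finger_gap: 0.0173
grip_force: 59.6
clock: 33.25
tcp_pos: [0.5298, 0.4022, 0.1719]
orientation: [-0.0, 0.698, 0.716, -0.002]
wrist_force: [0.7, 0.3, -1.7]
finger_gap: 0.0172
grip_force: 59.0
clock: 33.65
tcp_pos: [0.53, 0.4024, 0.2657]
orientation: [-0.0, 0.698, 0.716, -0.002]
wrist_force: [0.0, 0.6, -2.0]
finger_gap: 0.0173
grip_force: 59.0
-> [ 0.6101 -0.2755  0.26  ]
  travel [-0.944, 0.087, 0.01] rot [-0.0, 0.0, -0.0] rows 2.3
  travel [-0.944, 0.086, 0.009] rot [-0.0, 0.0, -0.0] rows 2.3
  travel [-0.944, 0.086, 0.009] rot [-0.0, 0.0, -0.0] rows 2.3
  travel [-0.944, 0.086, 0.009] rot [-0.0, 0.0, -0.0] rows 2.3
  travel [-0.944, 0.086, 0.008] rot [-0.0, 0.0, -0.0] rows 2.3
  travel [-0.944, 0.085, 0.008] rot [-0.0, 0.0, -0.0] rows 2.3
```

```bash
for i in 1 2 3 4 5 6; do python3 -m pendant '[{"travel":[-0.32,0.03,0],"rot":[0,0,0],"fingers":-1},{"travel":[-0.64,0.06,0],"rot":[0,0,0],"fingers":-1},{"travel":[-0.942,0.086,0],"rot":[0,0,0],"fingers":-1}]' | sed -n 2p; done
python3 -m pendant '[{"travel":[0,0,0],"rot":[0,0,0],"fingers":-1},{"travel":[0,0,0],"rot":[0,0,0],"fingers":-1},{"travel":[0,0,0],"rot":[0,0,0],"fingers":-1}]'
python3 -c "
from h import *
plan([((.6101,-.2750,.2),Rd(91.6))])
im,d=env.read_camera('top'); P=cloud('top',d); z=P[...,2]
reg=(d>0)&(abs(P[...,0]-.608)<.12)&(abs(P[...,1]+.276)<.13)
q=P[reg&(z>.22)&(z<.247)]; print(len(q),cv2.minAreaRect(q[:,:2].astype(np.float32)),np.median(q[:,2]))"
```

```text
tcp_pos: [0.543, 0.2886, 0.264]
tcp_pos: [0.5562, 0.1754, 0.2642]
tcp_pos: [0.5695, 0.0627, 0.2645]
tcp_pos: [0.5828, -0.05, 0.2646]
tcp_pos: [0.5961, -0.1627, 0.2647]
tcp_pos: [0.6094, -0.2754, 0.2647]
clock: 35.75
tcp_pos: [0.6094, -0.2731, 0.2652]
orientation: [-0.001, 0.698, 0.716, -0.001]
wrist_force: [0.1, 1.6, -2.7]
finger_gap: 0.0171
grip_force: 59.2
-> [ 0.6101 -0.275   0.2   ]
  travel [-0.016, 0.007, 0.544] rot [-0.003, 0.0, -0.001] rows 1.3
5572 ((0.6077536940574646, -0.27560698986053467), (0.1589866578578949, 0.1985941231250763), 1.5677547454833984) 0.23921652705397298
```

```bash
python3 -m pendant '[{"travel":[-0.01,0.004,0.15],"rot":[0,0,0],"fingers":-1},{"travel":[-0.01,0.004,0.3],"rot":[0,0,0],"fingers":-1},{"travel":[-0.01,0.004,0.43],"rot":[0,0,0],"fingers":-1},{"travel":[-0.01,0.004,0.52],"rot":[0,0,0],"fingers":-1},{"travel":[-0.01,0.004,0.56],"rot":[0,0,0],"fingers":-1},{"travel":[-0.01,0.004,0.59],"rot":[0,0,0],"fingers":-1},{"travel":[-0.01,0.004,0.59],"rot":[0,0,0],"fingers":-1}]'
for i in 1 2 3; do python3 -m pendant '[{"travel":[0,0,0.012],"rot":[0,0,0],"fingers":-1},{"travel":[0,0,0.025],"rot":[0,0,0],"fingers":-1},{"travel":[0,0,0.025],"rot":[0,0,0],"fingers":-1}]' | sed -n '2p;4p'; done
```

```text
clock: 36.5
tcp_pos: [0.6103, -0.2751, 0.1954]
orientation: [0.0, 0.698, 0.716, -0.001]
wrist_force: [0.3, 0.6, -3.0]
finger_gap: 0.0171
grip_force: 59.2
tcp_pos: [0.6102, -0.2755, 0.1924]
wrist_force: [-1.3, 0.1, -2.8]
tcp_pos: [0.61, -0.2753, 0.1889]
wrist_force: [-0.6, 0.5, -3.1]
tcp_pos: [0.6102, -0.2754, 0.186]
wrist_force: [-0.0, 0.9, -2.5]
```

Already below rim level with no contact force, so the hood is around the rim. A little lower, then release.

```bash
python3 -m pendant '[{"travel":[0,0,0.015],"rot":[0,0,0],"fingers":-1},{"travel":[0,0,0.025],"rot":[0,0,0],"fingers":-1},{"travel":[0,0,0.025],"rot":[0,0,0],"fingers":-1}]' | sed -n '2p;4p'
python3 -m pendant '[{"travel":[0,0,0],"rot":[0,0,0],"fingers":0.2},{"travel":[0,0,0],"rot":[0,0,0],"fingers":0.2},{"travel":[0,0,0],"rot":[0,0,0],"fingers":0.2},{"travel":[0,0,-0.15],"rot":[0,0,0],"fingers":0.2},{"travel":[0,0,-0.4],"rot":[0,0,0],"fingers":0.2},{"travel":[0,0,-0.7],"rot":[0,0,0],"fingers":0.2},{"travel":[0,0,-0.7],"rot":[0,0,0],"fingers":0.2}]'
python3 -c "
from h import *
for c in ('top','wrist'):
    im,d=env.read_camera(c); P=cloud(c,d); z=P[...,2]
    reg=(d>0)&(abs(P[...,0]-.608)<.1)&(abs(P[...,1]+.276)<.12)
    for lo,hi in ((.185,.2),(.15,.17)):
        q=P[reg&(z>lo)&(z<hi)]; print(c,len(q),cv2.minAreaRect(q[:,:2].astype(np.float32)),np.percentile(q[:,2],[3,50,97]))
    for o in env.outline_of(c,'start')[:2]:
        q=P[o['mask']&(d>0)]; q=q[q[:,2]>q[:,2].max()-.008]; print(o['conf'],o['xy'],cv2.minEnclosingCircle(q[:,:2].astype(np.float32)),np.percentile(q[:,2],[5,50,95]))
    g=im.astype(int); m=reg*0+((g[...,1]>g[...,2]+40)&(g[...,1]>g[...,0]+40)&(d>0)&(abs(P[...,0]-.49)<.04)&(abs(P[...,1]+.22)<.04)&(z>.1)); q=P[m>0]
    if len(q)>5: print('green',len(q),cv2.minEnclosingCircle(q[:,:2].astype(np.float32)),np.percentile(q[:,2],[5,50,95]))
plan([((.491,-.218,.2),Rd(91.6))])"
```

```text
tcp_pos: [0.6101, -0.2754, 0.1858]
wrist_force: [-3.3, 1.8, 9.0]
clock: 38.4
tcp_pos: [0.6122, -0.2763, 0.2729]
orientation: [0.004, 0.698, 0.716, -0.0]
wrist_force: [1.7, -0.7, 1.3]
finger_gap: 0.0512
grip_force: 0.0
top 377 ((0.607314944267273, -0.2771376967430115), (0.016546156257390976, 0.08899503946304321), 1.893644094467163) [0.18991164 0.19436307 0.19706258]
top 5116 ((0.607937753200531, -0.2778833210468292), (0.15659548342227936, 0.19796809554100037), 1.5833518505096436) [0.15700353 0.15979067 0.16242762]
0.72 [302.3, 280.6] ((0.38376694917678833, 0.02113432250916958), 0.032928548753261566) [0.04622839 0.04898848 0.05137373]
0.64 [419.1, 242.9] ((0.4882521331310272, -0.21732206642627716), 0.014665485359728336) [0.12927243 0.13146278 0.13366861]
green 138 ((0.489587664604187, -0.21890944242477417), 0.014426173642277718) [0.12920374 0.13160682 0.13367361]
wrist 2905 ((0.610098659992218, -0.2770040035247803), (0.017991596832871437, 0.08891742676496506), 1.175254225730896) [0.18975176 0.19298812 0.19435507]
wrist 36468 ((0.6101170182228088, -0.27715104818344116), (0.15834921598434448, 0.1973160058259964), 1.5045157670974731) [0.15708609 0.15836257 0.15963115]
0.74 [188.7, 129.3] ((0.491286039352417, -0.2178993821144104), 0.01592026837170124) [0.12784151 0.1302907  0.13168436]
green 1056 ((0.48858755826950073, -0.21787945926189423), 0.018108883872628212) [0.1284595  0.13032122 0.13169036]
-> [ 0.491 -0.218  0.2  ]
  travel [0.501, -0.977, 0.552] rot [-0.003, 0.001, -0.002] rows 2.9
```

```bash
python3 -c "
from h import *
plan([((.490,-.218,.25),Rd(180)),((.490,-.218,.16),Rd(180))])"
```

```text
-> [ 0.49  -0.218  0.25 ]
  travel [0.251, -0.493, 0.068] rot [-0.002, -0.001, -0.738] rows 5.2
  travel [0.524, -0.178, 0.067] rot [-0.002, -0.001, -0.738] rows 5.2
-> [ 0.49  -0.218  0.16 ]
  travel [0.0, 0.0, 0.75] rot [0.0, 0.0, 0.0] rows 1.8
```

```bash
python3 -m pendant '[{"travel":[0.25,-0.49,0.068],"rot":[0,0,-0.738],"fingers":-1},{"travel":[0.25,-0.49,0.068],"rot":[0,0,-0.738],"fingers":-1},{"travel":[0.25,-0.49,0.068],"rot":[0,0,-0.738],"fingers":-1},{"travel":[0.25,-0.49,0.068],"rot":[0,0,-0.738],"fingers":-1},{"travel":[0.25,-0.49,0.068],"rot":[0,0,-0.738],"fingers":-1},{"travel":[0.25,-0.49,0.068],"rot":[0,0,-0.738],"fingers":-1}]' 30 | sed -n 2p
python3 -m pendant '[{"travel":[0.52,-0.18,0.068],"rot":[0,0,-0.738],"fingers":-1},{"travel":[0.52,-0.18,0.068],"rot":[0,0,-0.738],"fingers":-1},{"travel":[0.52,-0.18,0.068],"rot":[0,0,-0.738],"fingers":-1},{"travel":[0.52,-0.18,0.068],"rot":[0,0,-0.738],"fingers":-1},{"travel":[0.52,-0.18,0.068],"rot":[0,0,-0.738],"fingers":-1},{"travel":[0.52,-0.18,0.068],"rot":[0,0,-0.738],"fingers":-1},{"travel":[0.52,-0.18,0.068],"rot":[0,0,-0.738],"fingers":-1},{"travel":[0.52,-0.18,0.068],"rot":[0,0,-0.738],"fingers":-1}]'
python3 -c "
from h import *
plan([((.490,-.218,.157),Rd(180))])"
```

```text
tcp_pos: [0.55, -0.2464, 0.2575]
clock: 40.0
tcp_pos: [0.4908, -0.2187, 0.2506]
orientation: [-0.001, 0.001, 1.0, -0.001]
wrist_force: [0.2, -0.3, 0.3]
finger_gap: -0.0002
grip_force: 0.0
-> [ 0.49  -0.218  0.157]
  travel [0.005, 0.007, 0.78] rot [-0.002, -0.002, -0.002] rows 1.9
```

```bash
python3 -m pendant '[{"travel":[0.005,0.006,0.25],"rot":[0,0,0],"fingers":-1},{"travel":[0.005,0.006,0.5],"rot":[0,0,0],"fingers":-1},{"travel":[0.005,0.006,0.7],"rot":[0,0,0],"fingers":-1},{"travel":[0.005,0.006,0.8],"rot":[0,0,0],"fingers":-1},{"travel":[0.005,0.006,0.8],"rot":[0,0,0],"fingers":-1}]' | sed -n '2p;4p'
for i in 1 2 3 4; do python3 -m pendant '[{"travel":[0,0,0.01],"rot":[0,0,0],"fingers":-1},{"travel":[0,0,0.02],"rot":[0,0,0],"fingers":-1},{"travel":[0,0,0.02],"rot":[0,0,0],"fingers":-1}]' | sed -n '2p;4p'; done
```

```text
tcp_pos: [0.4891, -0.2176, 0.1533]
wrist_force: [0.2, 0.6, 0.6]
tcp_pos: [0.4908, -0.2186, 0.1537]
wrist_force: [-0.0, -0.0, -0.2]
tcp_pos: [0.4905, -0.2184, 0.1505]
wrist_force: [0.5, -0.2, 1.7]
tcp_pos: [0.4905, -0.2184, 0.148]
wrist_force: [0.4, -1.0, 2.9]
tcp_pos: [0.4905, -0.2184, 0.1456]
wrist_force: [1.0, -0.3, 4.3]
```

```bash
for i in 1 2 3; do python3 -m pendant '[{"travel":[0,0,0.007],"rot":[0,0,0],"fingers":-1},{"travel":[0,0,0.013],"rot":[0,0,0],"fingers":-1},{"travel":[0,0,0.013],"rot":[0,0,0],"fingers":-1}]' | sed -n '2p;4p'; done
```

```text
tcp_pos: [0.4905, -0.2185, 0.145]
wrist_force: [0.3, 0.2, 9.8]
tcp_pos: [0.4906, -0.2185, 0.1448]
wrist_force: [-3.8, 1.8, 19.4]
tcp_pos: [0.4906, -0.2185, 0.1446]
wrist_force: [-6.1, 4.0, 29.0]
```

```bash
python3 -m pendant '[{"travel":[0,0,-0.1],"rot":[0,0,0],"fingers":-1},{"travel":[0,0,-0.4],"rot":[0,0,0],"fingers":-1},{"travel":[0,0,-0.8],"rot":[0,0,0],"fingers":-1},{"travel":[0,0,-1],"rot":[0,0,0],"fingers":-1},{"travel":[0,0,-1],"rot":[0,0,0],"fingers":-1},{"travel":[0,0,-1],"rot":[0,0,0],"fingers":-1}]'
python3 -c "
from h import *
im,d=env.read_camera('side'); cv2.imwrite('pics/s9.png',im)
im,d=env.read_camera('top'); P=cloud('top',d); z=P[...,2]
reg=(d>0)&(abs(P[...,0]-.608)<.1)&(abs(P[...,1]+.276)<.12)
q=P[reg&(z>.15)&(z<.17)]; print(len(q),cv2.minAreaRect(q[:,:2].astype(np.float32)),np.percentile(q[:,2],[3,50,97]))
for t in ('pot','regulator','multitool'):
    for o in env.outline_of('top',t)[:1]: print(t,o['conf'],o['xy'])"
```

```text
clock: 43.2
tcp_pos: [0.49, -0.2178, 0.2601]
orientation: [-0.001, -0.0, 1.0, -0.001]
wrist_force: [-0.6, 0.0, -0.5]
finger_gap: 0.0001
grip_force: 0.0
6468 ((0.6080074310302734, -0.27800431847572327), (0.1566774696111679, 0.1987161636352539), 1.7807247638702393) [0.15704681 0.15982198 0.16235521]
pot 0.66 [318.8, 128.6]
regulator 0.7 [301.8, 282.8]
multitool 0.69 [211.2, 287.8]
```

View pics/s9.png

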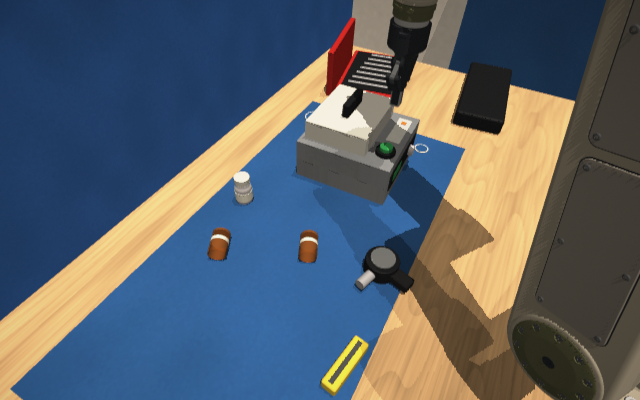

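The side view shows the hood fully seated at (350,118), the button free at (386,149), and the pot, regulator and multitool where they started. The robot is touching nothing, so I hand in.

```bash
python3 -c "
from workcell import env
print(env.hand_in())"
```

```text
the job is handed in; nothing more can be done
None
```

The job is handed in at about 43 s: the beaker was set upright in the tank, the hood is fully seated, the start button was pressed to its stop, and the bystanders are where they were; the interface returned no verdict.

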